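# Invert and stack agar dishes for the incubator

### The arm

A 7-joint arm with a two-finger parallel gripper is mounted at the origin on the work surface. World frame = base frame: x ahead of the robot, y to its left, z up, the work surface at z = 0. Lengths are in m, angles in rad, forces in N, time in s.
With the tool pointing down it reaches from about 0.425 to 0.95 m from the base axis. Payload 16.7 kg.
Tool frame: the origin (TCP) lies at the very end of the fingers, on their centre line; the grasp point (between the pads) lies 19 mm behind it; z points along the fingers, y is the line along which they close (so a half turn about z gives the same grasp; the last joint's range is limited). The gripper opens to 94 mm and grips with 3 to 60 N. Pads are 16 mm wide; open, the fingers measure 119 mm over their backs; the gripper's body (75 mm by 177 mm) begins 78 mm behind the grasp point.
Start: joints at [1.06, 0.426, 0.074, 1.606, -0.034, 1.111, -0.067], TCP at [0.239, -0.631, 0.205] pointing down, gripper open.
Joint ranges: [-2.85, 2.85], [-0.5, 2.14], [-1.23, 1.37], [0.21, 2.46], [-1.02, 4.16], [0.16, 2.05], [-2.73, 2.73]. Speed limits (rad/s): [1.89, 1.89, 2.39, 2.39, 3.01, 3.01, 3.01].

### API

Orientations are given as a 3x3 rotation matrix whose columns are the frame's x, y, z axes.
In Python, from rig import * gives the robot as it stands.
- The arm moves only by the tool drive_tool, never from a script. Its argument "targets" is a list of rows, each a list of 7 numbers: the finger opening in m, from 0 to 0.094, then the shift along the tool's x, y, z in m, then the turn, a rotation vector about the tool's x, y, z in degrees. In form: [[grip, tx, ty, tz, ax, ay, az], ...]. A call has 1 to 20 rows; each row shifts and turns the commanded pose from where the row before left it, along the tool's axes as they then stand; what a row does not reach is not made up. A row lasts 1/10 s, in which the tool goes at most 50 mm and 8.59 degrees, less where a joint would pass 70% of its speed; a pose out of reach is approached as far as the arm can. A call with a gripper value outside its range is refused whole. The fingers move at their own pace and stop on an object; "newtons" is the grip in N (left out, the last holds). Time passes only in rows, so rows that do not move let the fingers close. It gives the time, the measured TCP pose, the force, the opening and the grip force at its end, in the units of the state.
- read_state(): the state, without advancing time (a new reading comes with each control period).
- capture(name): name is "scene" or "top" or "wrist"; returns (picture, depth): 400x640x3 uint8, red, green, blue; 400x640 float32, m along the optical axis (not along the pixel's ray), 0 where there is no reading.
- camera_info(name): a dict with "fovy" (degrees; the focal length in pixels is half the picture's height over the tangent of half this angle, whatever the lens; pixels are square), "cx", "cy" (the principal point, pixels), "R" (3x3) and "t" (3): a world point X has camera coordinates R X + t; the wrist camera has in their place "hand_eye" (4x4, takes a point from camera to tool coordinates, whose origin is the TCP and whose axes are the flange's). Camera axes: x right, y down, z forward; pixel columns grow to the right and rows downward; lengths in m; the calibration is good to about 2 mm. A picture is of the moment at which its call begins: read the wrist's pose just before it. camera_info takes no time and is no camera call.
- hand_in(): hands the job in; it is judged then, once.
The state is a dict: "time_s": time; "qpos": joint angles; "qvel": joint speeds; "tau": joint torques, N m; "tcp_pos": TCP position; "tool_rot": TCP orientation; "ft_force": force on the tool from outside, world axes, zero at the start; "torque": the same for the moment, N m; "width": opening from 0.0 (shut) to 1.0 (fully open); "finger_force": force on a finger pad.
Only numpy, scipy, OpenCV 4.12 (cv2) and the standard library are available. Lean on these libraries where they do the work, as an engineer would, in place of code of your own. Each camera call takes 0.05 s, during which the arm holds its last target. There are 200 camera calls.

### The job

Turn the red and the amber petri dish over without letting lid and base come apart, and stack them lid-down in the single slanted stacker on the blue foot: the red one first, against the rails, then the amber one flat on top of it, both resting against the two pegs. Have the stacker's sliding stop pushed gently right down to its end with the dishes on it, without cracking a dish (no more than 40 N on it), and leave the green dish and the other things where they are.

Things in the scene. Friction and masses are not known exactly. Their poses are not given: they have to be found in the camera images.
- rack: Slanted wire rack on a white foot (100 x 260 x 10 mm), fixed to the table. Origin on the table under the middle lane's centre; +x is the horizontal direction in which its lanes run downhill (away from the robot and to its right), +y along the row, z up. Three equal lanes 90 mm apart along y, each sloping down towards +x at 52 degrees from level. See the lanes.
- lane0 (a point): Centre of the rack's -y lane, on the plane of the rails' upper faces, 75 mm above the table; axes as rack. A lane is two square steel rails (6 mm) with 36 mm free between them and open space below, so that a finger fits under the dish from the uphill end. The rails reach 24 mm uphill and 42 mm downhill of this centre. See lane1 for the pegs.
- lane1 (a point): The same for the middle lane. In each lane two steel pegs (8 mm thick, 24 mm high) stand square to the slope, 27.5 mm downhill of the lane's centre and 21 mm either side of its middle line. The dish's rim rests on both, which puts its axis through the lane's centre (within 2 mm).
- lane2 (a point): The same for the +y lane.
- stacker: Slanted stacker on a blue foot (110 x 90 x 10 mm), fixed to the table: one lane with rails like the rack's (52 degree slope down towards its own +x, 36 mm free between the rails, open below) reaching 44 mm uphill and 46 mm downhill of stacker_seat. Its pegs ride on a sliding stop. Origin on the table under stacker_seat; x horizontal in the downhill direction, z up.
- stop (a joint): The stacker's sliding stop: an orange bar under the rails that carries two steel pegs (8 mm thick, 48 mm high above the rails, 21 mm either side of the middle). It slides along the slope: 0 is its upper end, 0.020 m its lower end (hard stop), growing downhill. Stiff: it stays where it is, carries the dishes, and moves when something on its pegs is pushed downhill with about 4 N.
- stacker_seat (a point): Fixed point in the middle of the stacker's lane, on the plane of the rails' upper faces, 75 mm above the table; axes as stacker. With the stop at its lower end, dishes resting on the pegs have their axis through this point, square to the slope (within 2 mm); with the stop higher, that much further uphill.
- first_place (a point): Moves with the stop. Point 27.5 mm uphill of the pegs and 18.5 mm out from the rails, square to the slope: where the red base's origin (the dish's underside, now facing outwards) comes when the red dish lies inverted against the pegs. Own x downhill along the slope, z square out of the slope.
- second_place (a point): The same, 37 mm out from the rails: for the amber dish on top of the red one.
- red_base: Base of the dish with red agar: disc 54 mm across, 16 mm high, 35 to 65 g. The closed dish (base and lid) is 62 mm across and 18.5 mm thick. It lies in one of the rack's lanes, lid outwards. Origin at the centre of the dish's underside (outer face of the base), +z out through the lid, +x straight downhill at the start.
- red_lid: Clear loose lid of the red dish, 62 mm across, 20 g: a 2.5 mm top that rests on the base and a skirt reaching 10 mm down around it with 1.5 mm play all round; nothing holds it on. Its origin and axes coincide with those of its base when closed (within the play).
- amber_base: Base of the dish with amber-yellow agar, same build as the red one, lying lid outwards in another lane. Origin at the centre of the dish's underside, +z out through the lid, +x straight downhill at the start.
- amber_lid: Clear loose lid of the amber dish, same as the red one's. The dishes are smooth: let go on the slope or on each other, they slide down to the pegs. Thin plastic: a dish cracks if a finger presses on it with more than 40 N.
- green_dish: Closed dish with green agar, same outer size, one piece, in the remaining lane: a bystander. Frame as the others.
- reagent: Bottle, 64 mm diameter, 120 mm high, bystander. Origin under its centre.
- jar: Small jar, 60 mm diameter, 75 mm high, bystander. Origin under its centre.
- beaker: Glass beaker, 66 mm diameter, 80 mm high, bystander. Origin under its centre.
- marker: Marker pen lying flat, 130 x 13 x 13 mm, along its x, bystander. Origin under its centre.
Mind the look-alikes: they are no part of the job. What is shaped like the amber_lid but black or purple is not meant.

How it is judged:
On the way, in this order (a step that is already met when the one before it is completed fails the run):
1. the red dish lies inverted, closed and on the stacker's rails against the pegs, released (distance between red_base and first_place below 0.006 m and angle between red_base's own z axis and vertical between 2.08 and 2.39 rad and distance between red_base and red_lid below 0.004 m and angle between the z axis of red_base and the z axis of red_lid, either way round below 0.1 rad and linear speed of each of red_base, red_lid below 0.02 m/s and contact force between the fingers and red_base below 0.1 N and contact force between the fingers and red_lid below 0.1 N), for 0.2 s.
2. the amber dish lies inverted, closed and against the pegs on the red one, released (distance between red_base and first_place below 0.006 m and angle between red_base's own z axis and vertical between 2.08 and 2.39 rad and distance between red_base and red_lid below 0.004 m and angle between the z axis of red_base and the z axis of red_lid, either way round below 0.1 rad and distance between amber_base and second_place below 0.006 m and angle between amber_base's own z axis and vertical between 2.08 and 2.39 rad and distance between amber_base and amber_lid below 0.004 m and angle between the z axis of amber_base and the z axis of amber_lid, either way round below 0.1 rad and linear speed of each of amber_base, amber_lid below 0.02 m/s and contact force between the fingers and amber_base below 0.1 N and contact force between the fingers and amber_lid below 0.1 N), for 0.2 s.
At the end, for the whole second after the job is handed in: Red dish on the stacker's rails, amber on it, both lid-down (within 9 degrees), base origins within 6 mm of first_place and second_place, lids closed (origins within 4 mm, axes within 0.1 rad), stop within 2.5 mm of its lower end, all at rest and released (all of step 2 and value of joint stop above 0.0175 m and linear speed of each of red_base, red_lid below 0.02 m/s and contact force between the fingers and red_base below 0.1 N and contact force between the fingers and red_lid below 0.1 N); the robot touches nothing.
It fails at once if the red dish comes apart (lid and base origins more than 8 mm apart) (distance between red_base and red_lid above 0.008 m).
It fails at once if the amber dish comes apart (lid and base origins more than 8 mm apart) (distance between amber_base and amber_lid above 0.008 m).
It fails at once if a finger presses on the red or amber dish with more than 40 N (contact force between the fingers and red_base above 40 N or contact force between the fingers and red_lid above 40 N or contact force between the fingers and amber_base above 40 N or contact force between the fingers and amber_lid above 40 N).
It fails at once if the green dish is moved more than 15 mm (distance of green_dish from where it was at the start of the episode above 0.015 m).
It fails at once if another bystander (reagent, jar, beaker, marker) is moved more than 30 mm (distance of any of reagent, jar, beaker, marker from where it was at the start of the episode above 0.03 m).
It also fails if it takes over 72 s, if anything falls off the work surface, if the arm or the gripper's body presses on something with over 40 N, if the wrist force passes 120 N, or if a joint passes its speed limit or range.

## Working session

There is one attempt and no reset: what is moved stays moved. The work goes in short steps, Python scripts to look and compute and a tool call to move; the robot and the scene stay as the last step left them, time stands still between calls to the robot, and variables do not carry over. Pictures are saved under pics/ and viewed, at most 12 in all, crops included, and the job is handed in when it is done.

Besides the shell and the picture viewer there is one more tool, called in YAML: its name, and indented under it one key for each argument. drive_tool: Moves the arm, as the interface text tells. Its arguments: {"type":"object","properties":{"targets":{"type":"array","items":{"type":"array","items":{"type":"number"}}},"newtons":{"type":"number"}},"required":["targets"]}

```bash
ls; mkdir -p pics; python3 - <<'E'
from rig import *
import cv2,numpy as np
s=read_state(); print(s)
for n in ("scene","top"):
    p,d=capture(n); cv2.imwrite(f"pics/{n}0.png",p[:,:,::-1]); np.savez(f"{n}0.npz",p=p,d=d)
    print(n,camera_info(n))
print(camera_info("wrist"))
E
```

```text
pics
{'time_s': 0.0, 'qpos': array([ 1.05950075,  0.42671712,  0.0738307 ,  1.60658476, -0.03410668,
        1.11078671, -0.067115  ]), 'qvel': array([-0.00102388, -0.00039494,  0.00021476,  0.00153618, -0.00138013,
       -0.00020079, -0.00090467]), 'tau': array([ 1.16852723e-03, -9.35799050e+01,  3.66761640e+00, -4.54190147e+01,
       -4.87857359e-02,  2.00747891e-02,  1.00412560e-04]), 'tcp_pos': array([ 0.23875579, -0.63091203,  0.20479475]), 'tool_rot': array([[ 9.35273578e-01,  3.53925240e-01, -5.08212824e-04],
       [ 3.53925596e-01, -9.35272901e-01,  1.12805986e-03],
       [-7.60688251e-05, -1.23491411e-03, -9.99999235e-01]]), 'ft_force': array([-0.08293536,  0.06414862, -0.1496959 ]), 'torque': array([0.04632426, 0.02313597, 0.02109147]), 'finger_force': 0.0, 'width': 0.9985150326066793}
scene {'fovy': 46.4158133639952, 'cx': 325.7700355380809, 'cy': 191.4773694667437, 'R': array([[-0.10575066,  0.99438671,  0.00344596],
       [ 0.53689766,  0.06001397, -0.84151009],
       [-0.83699325, -0.08714012, -0.54023041]]), 't': array([-0.01345498, -0.23083077,  1.60537103])}
top {'fovy': 43.41378542534669, 'cx': 307.6109627154987, 'cy': 198.72585140432162, 'R': array([[-0.01318803, -0.99989424, -0.00613045],
       [-0.98299683,  0.01408765, -0.18308131],
       [ 0.18314831,  0.00361173, -0.98307866]]), 't': array([0.06748235, 0.58784319, 1.17225127])}
{'fovy': 71.10087151309558, 'cx': 315.0869922644205, 'cy': 203.354666706018, 'hand_eye': array([[-8.98064329e-04, -9.67924991e-01, -2.51237745e-01,
         7.31049353e-02],
       [ 9.99999578e-01, -8.21256453e-04, -4.10564523e-04,
        -5.56358002e-04],
       [ 1.91065043e-04, -2.51238008e-01,  9.67925321e-01,
        -1.78551318e-01],
       [ 0.00000000e+00,  0.00000000e+00,  0.00000000e+00,
         1.00000000e+00]])}
```

View pics/scene0.png

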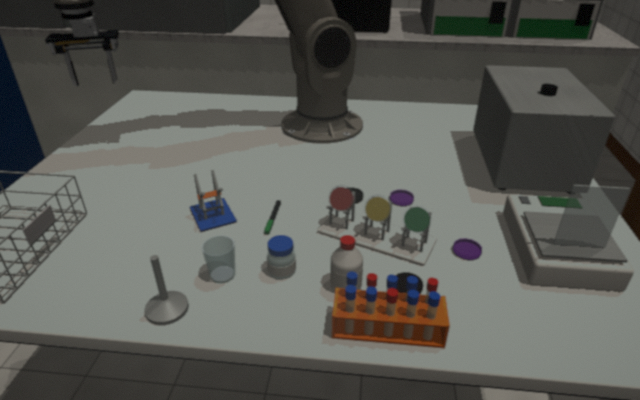

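View pics/top0.png

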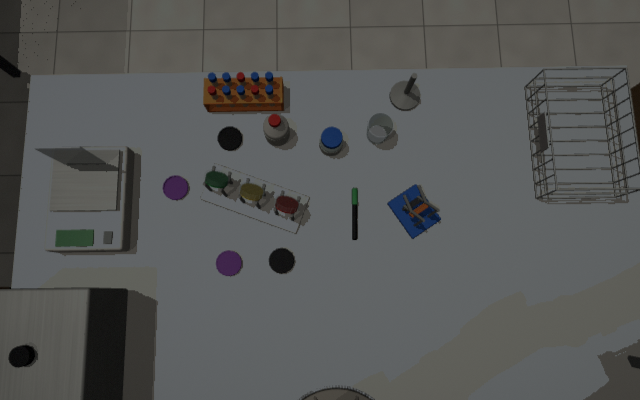

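The scene view shows red at (342,198), amber (377,208), green (416,219) and the stacker at (212,205). In the top view red is at (287,205), amber (252,192), green (217,180) and the blue-foot stacker at (414,211). Next I measure them using colour and depth.

```bash
cat > h.py <<'E'
import numpy as np,cv2
from rig import *
def cloud(n,p,d,pose=None):
    c=camera_info(n); h,w=d.shape; f=h/2/np.tan(np.radians(c["fovy"])/2)
    v,u=np.mgrid[:h,:w]; P=np.stack([(u-c["cx"])/f*d,(v-c["cy"])/f*d,d],-1)
    if n=="wrist":
        H=c["hand_eye"]; P=P@H[:3,:3].T+H[:3,3]; return P@pose[1].T+pose[0]
    return (P-c["t"])@c["R"]
def masks(p):
    h=cv2.cvtColor(p,cv2.COLOR_RGB2HSV); H,S,V=[h[...,i].astype(int) for i in range(3)]
    return dict(red=((H<8)|(H>172))&(S>80)&(V>40),amber=(H>18)&(H<32)&(S>70)&(V>40),green=(H>40)&(H<90)&(S>60)&(V>30),
      blue=(H>105)&(H<125)&(S>120),orange=(H>5)&(H<16)&(S>150))
E
python3 - <<'E'
from h import *
for n,rois in (("top",dict(red=(270,190,310,222),amber=(236,178,270,208),green=(200,165,234,195),blue=(380,175,450,245),orange=(405,195,440,225))),
  ("scene",dict(red=(322,178,362,222),amber=(358,188,398,232),green=(398,200,438,242),blue=(185,190,242,235),orange=(195,180,230,205)))):
    z=np.load(n+"0.npz"); P=cloud(n,z["p"],z["d"]); M=masks(z["p"])
    for k,(a,b,c,e) in rois.items():
        m=np.zeros(M[k].shape,bool); m[b:e,a:c]=M[k][b:e,a:c]; m&=z["d"]>0
        v,u=np.nonzero(m); Q=P[m]; c0=np.median(Q,0); 
        Q2=Q[np.abs(Q-c0).max(1)<.045]; w=np.linalg.svd(Q2-Q2.mean(0),full_matrices=False)
        nn=w[2][2]*np.sign(w[2][2][2])
        print(n,k,m.sum(),"px",u.mean().round(1),v.mean().round(1),"med",c0.round(4),"mean",Q2.mean(0).round(4),"n",nn.round(3),"sd",(w[1]/np.sqrt(len(Q2))).round(4))
        if k=="blue" :
            h=(m).astype(np.uint8); r=cv2.minAreaRect(np.float32(Q[np.abs(Q[:,2]-.01)<.008][:,:2]*1000)); print("  rect mm",r, cv2.boxPoints(r).round(0).tolist())
    if n=="top":
        q=P[(P[...,2]>.005)&(P[...,2]<.016)]; 
        g=q[(q[:,0]>.4)&(q[:,0]<.75)&(q[:,1]>-.05)&(q[:,1]<.35)]; r=cv2.minAreaRect(np.float32(g[:,:2]*1000)); print("whitefoot",len(g),r,cv2.boxPoints(r).round(0).tolist())
E
cat > /tmp/v.py <<'E'
import cv2
a=cv2.imread('pics/scene0.png')[160:270,180:450]; b=cv2.imread('pics/top0.png')[155:255,195:455]
a=cv2.resize(a,(780,318),interpolation=cv2.INTER_CUBIC);b=cv2.resize(b,(780,278),interpolation=cv2.INTER_CUBIC)
cv2.imwrite('pics/crop0.png',cv2.vconcat([a,b]))
E
python3 /tmp/v.py
```

```text
top red 302 px 286.3 204.6 med [0.5666 0.1097 0.1003] mean [0.5676 0.1093 0.0985] n [ 0.615 -0.261  0.745] sd [0.0145 0.0135 0.0044]
top amber 313 px 251.0 191.8 med [0.5985 0.1927 0.0988] mean [0.5995 0.1926 0.0975] n [ 0.603 -0.271  0.751] sd [0.0146 0.0139 0.0046]
top green 293 px 215.8 179.3 med [0.6293 0.2764 0.0992] mean [0.6307 0.2764 0.0978] n [ 0.608 -0.238  0.758] sd [0.0139 0.0134 0.0056]
top blue 1051 px 412.4 212.6 med [ 0.5519 -0.2013  0.0118] mean [ 0.5485 -0.199   0.0121] n [-0.019  0.01   1.   ] sd [0.0296 0.0194 0.0039]
  rect mm ((562.2015991210938, -206.64920043945312), (108.80866241455078, 88.64298248291016), 33.43928527832031) [[492.0, -200.0], [541.0, -274.0], [632.0, -214.0], [583.0, -140.0]]
top orange 81 px 419.1 209.0 med [ 0.5585 -0.209   0.0658] mean [ 0.5576 -0.2086  0.0659] n [0.556 0.371 0.744] sd [0.0132 0.0042 0.0028]
whitefoot 4506 ((574.9839477539062, 150.0350341796875), (349.853515625, 399.8589782714844), 0.009503914974629879) [[400.0, 350.0], [400.0, -50.0], [750.0, -50.0], [750.0, 350.0]]
scene red 377 px 341.1 198.4 med [0.5809 0.1102 0.0859] mean [0.5808 0.1101 0.0855] n [ 0.736 -0.29   0.611] sd [0.0132 0.0128 0.0018]
scene amber 441 px 377.5 208.9 med [0.6131 0.1934 0.0851] mean [0.6129 0.1932 0.085 ] n [ 0.734 -0.281  0.618] sd [0.0138 0.0129 0.0018]
scene green 427 px 416.7 219.2 med [0.6441 0.2766 0.0861] mean [0.644  0.2768 0.086 ] n [ 0.731 -0.281  0.622] sd [0.0126 0.0123 0.0018]
scene blue 580 px 213.2 216.6 med [ 0.5835 -0.1982  0.0094] mean [ 0.5883 -0.1947  0.0093] n [0.009 0.002 1.   ] sd [0.0242 0.0198 0.0014]
  rect mm ((566.1387329101562, -206.66290283203125), (108.61739349365234, 85.00749206542969), 32.66712188720703) [[497.0, -200.0], [543.0, -272.0], [635.0, -213.0], [589.0, -142.0]]
scene orange 45 px 210.4 194.0 med [ 0.5597 -0.2045  0.0608] mean [ 0.5593 -0.2063  0.0607] n [0.232 0.114 0.966] sd [0.0084 0.0027 0.0024]
```

View pics/crop0.png

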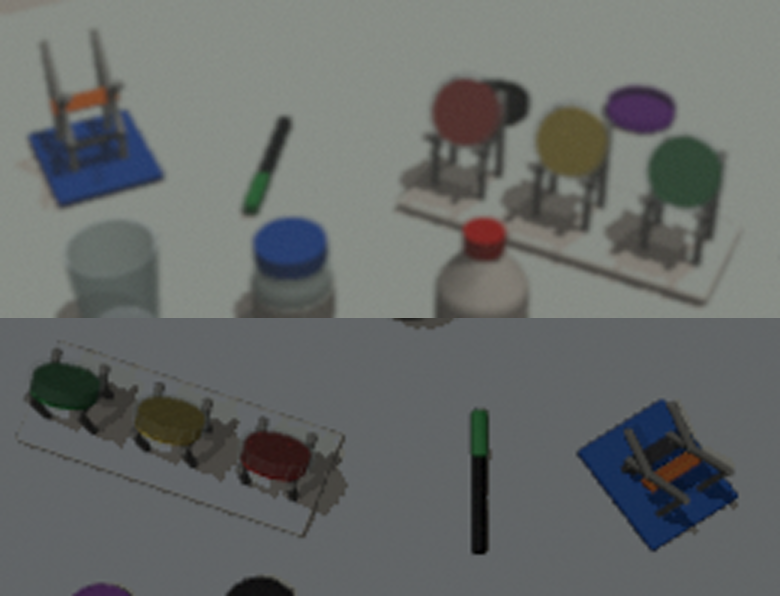

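```bash
python3 - <<'E'
from h import *
for n in ("top","scene"):
    z=np.load(n+"0.npz"); P=cloud(n,z["p"],z["d"]); 
    c=np.array([.5635,-.2066]); a=np.radians(33.2); ex=np.array([np.cos(a),np.sin(a)]); ey=np.array([-ex[1],ex[0]])
    q=P[...,:2]-c; X=q@ex; Y=q@ey; m=(abs(X)<.075)&(abs(Y)<.05)&(P[...,2]>.03)&(z["d"]>0)
    o=masks(z["p"])["orange"]
    s=np.c_[X[m],Y[m],P[m][:,2],o[m]]*1000; s=s[np.argsort(s[:,2])]
    print(n,len(s)); print(s[::max(1,len(s)//40)].round(0).astype(int).tolist())
E
```

```text
top 479
[[10, -22, 31, 0], [-33, -17, 33, 0], [-28, -18, 35, 0], [23, 4, 37, 0], [17, -4, 37, 0], [22, -19, 39, 0], [18, 2, 40, 0], [20, -2, 41, 0], [19, -4, 45, 0], [17, 23, 50, 0], [11, 23, 54, 0], [1, 10, 58, 0], [-4, 2, 60, 1000], [-2, 7, 62, 1000], [-10, -1, 63, 1000], [-10, -5, 64, 1000], [-3, 14, 65, 0], [-31, -18, 66, 0], [-11, -18, 67, 1000], [2, -21, 68, 0], [-11, 12, 69, 1000], [-9, 8, 70, 1000], [6, -18, 72, 0], [-8, 5, 74, 1000], [9, -25, 75, 0], [7, -19, 77, 0], [-3, -21, 78, 0], [-4, -22, 80, 0], [16, -22, 83, 0], [-29, 24, 83, 0], [19, 23, 85, 0], [-15, -18, 86, 0], [27, -25, 88, 0], [-13, 19, 90, 0], [-13, -18, 91, 0], [-19, 24, 93, 0], [-16, -18, 95, 0], [36, -18, 96, 0], [36, 23, 97, 0], [37, 20, 99, 0], [38, -21, 102, 0], [-26, 21, 105, 0], [-34, -24, 109, 0], [-35, -19, 111, 0]]
scene 438
[[21, 18, 30, 0], [20, 18, 32, 0], [20, -6, 34, 0], [21, 13, 34, 0], [-28, 20, 35, 0], [21, 16, 36, 0], [22, 21, 38, 0], [21, -25, 40, 0], [14, -20, 43, 0], [15, -22, 47, 0], [12, 20, 50, 0], [9, -24, 53, 0], [-4, 1, 55, 0], [-29, 18, 56, 0], [0, -27, 57, 0], [5, -20, 58, 0], [8, 23, 58, 0], [-4, 6, 59, 1000], [-5, 2, 60, 1000], [-6, -3, 61, 1000], [-7, 3, 61, 1000], [-8, -2, 62, 1000], [-8, -7, 64, 0], [-6, -26, 64, 0], [-5, 12, 66, 1000], [-2, 4, 67, 1000], [8, 16, 69, 0], [-8, -25, 72, 0], [-7, 19, 74, 0], [-34, 17, 77, 0], [-27, -24, 78, 0], [-11, 18, 80, 0], [-11, -20, 82, 0], [-29, 17, 85, 0], [-30, 17, 87, 0], [36, -26, 89, 0], [37, 16, 91, 0], [-17, 22, 93, 0], [-33, -25, 95, 0], [42, 19, 96, 0], [-24, -19, 97, 0], [-25, -21, 100, 0], [-29, 22, 103, 0], [-33, 23, 107, 0]]
```

```bash
cat >> h.py <<'E'
from scipy.spatial.transform import Rotation as Ro
from scipy.linalg import logm,expm
import math
def frame(yaw_deg,sgn):
    a=np.radians(yaw_deg); ex=np.array([np.cos(a),np.sin(a),0]); s,c=np.sin(np.radians(52)),np.cos(np.radians(52))
    d=ex*c-[0,0,s]; n=ex*s+[0,0,c]; y=sgn*n; return np.c_[np.cross(y,d),y,d],d,n
def plan(p,R,v=.04,w=7,n=None,cur=None):
    """identical rows (screw motion) from the present pose to (p,R); prints row with its count"""
    s=read_state(); A=np.eye(4); A[:3,:3],A[:3,3]=(s["tool_rot"],s["tcp_pos"]) if cur is None else cur
    B=np.eye(4); B[:3,:3]=R; B[:3,3]=p
    D=np.linalg.inv(A)@B; ang=np.degrees(Ro.from_matrix(D[:3,:3]).magnitude())
    n=n or max(1,math.ceil(max(np.linalg.norm(D[:3,3])/v,ang/w)))
    L=expm(np.real(logm(D))/n); r=np.degrees(Ro.from_matrix(L[:3,:3]).as_rotvec())
    row=np.r_[np.round(L[:3,3],4),np.round(r,2)]
    X=A.copy(); S=np.eye(4); S[:3,:3]=Ro.from_rotvec(np.radians(row[3:])).as_matrix(); S[:3,3]=row[:3]; path=[]
    for i in range(n): X=X@S; path.append(X[:3,3].round(3).tolist())
    print(n,"rows of",row.tolist(),"mid",path[n//2],"end err mm",((X[:3,3]-p)*1e3).round(1))
    return X[:3,3],X[:3,:3]
E
python3 - <<'E'
from h import *
s=read_state(); R=s["tool_rot"]
c=plan(s["tcp_pos"]+[0,0,.1],R)
plan(np.array([.54,-.2,.27]),Ro.from_euler('z',49,degrees=True).as_matrix()@R,cur=c,n=20)
E
```

```text
3 rows of [-0.0, -0.0, -0.0333, -0.0, 0.0, 0.0] mid [0.239, -0.631, 0.271] end err mm [ 0.1 -0.1 -0.1]Traceback (most recent call last):
  File "<stdin>", line 4, in <module>
  File "h.py", line 21, in plan
    s=read_state(); A=np.eye(4); A[:3,:3],A[:3,3]=(s["tool_rot"],s["tcp_pos"]) if cur is None else cur
                                          ~^^^^^^
ValueError: could not broadcast input array from shape (3,3) into shape (3,)
```

```bash
sed -i 's/return X\[:3,3\],X\[:3,:3\]/return X[:3,:3],X[:3,3]/' h.py
python3 - <<'E'
from h import *
s=read_state(); R=s["tool_rot"]
c=plan(s["tcp_pos"]+[0,0,.1],R)
plan(np.array([.54,-.2,.27]),Ro.from_euler('z',49,degrees=True).as_matrix()@R,cur=c,n=17)
E
```

```text
3 rows of [-0.0, -0.0, -0.0333, -0.0, 0.0, 0.0] mid [0.239, -0.631, 0.271] end err mm [ 0.1 -0.1 -0.1]
17 rows of [0.0313, -0.0062, 0.002, -0.0, -0.0, -2.88] mid [0.446, -0.435, 0.287] end err mm [ 0.8 -0.2  1. ]
```

drive_tool:
  targets:
    - [0.094,0,0,-0.033,0,0,0]
    - [0.094,0,0,-0.033,0,0,0]
    - [0.094,0,0,-0.033,0,0,0]
    - [0.094,0.0313,-0.0062,0.002,0,0,-2.88]
    - [0.094,0.0313,-0.0062,0.002,0,0,-2.88]
    - [0.094,0.0313,-0.0062,0.002,0,0,-2.88]
    - [0.094,0.0313,-0.0062,0.002,0,0,-2.88]
    - [0.094,0.0313,-0.0062,0.002,0,0,-2.88]
    - [0.094,0.0313,-0.0062,0.002,0,0,-2.88]
    - [0.094,0.0313,-0.0062,0.002,0,0,-2.88]
    - [0.094,0.0313,-0.0062,0.002,0,0,-2.88]
    - [0.094,0.0313,-0.0062,0.002,0,0,-2.88]
    - [0.094,0.0313,-0.0062,0.002,0,0,-2.88]
    - [0.094,0.0313,-0.0062,0.002,0,0,-2.88]
    - [0.094,0.0313,-0.0062,0.002,0,0,-2.88]
    - [0.094,0.0313,-0.0062,0.002,0,0,-2.88]
    - [0.094,0.0313,-0.0062,0.002,0,0,-2.88]
    - [0.094,0.0313,-0.0062,0.002,0,0,-2.88]
    - [0.094,0.0313,-0.0062,0.002,0,0,-2.88]
    - [0.094,0.0313,-0.0062,0.002,0,0,-2.88]

```text
time_s: 2.1
tcp_pos: [0.541, -0.1991, 0.2701]
tool_rot: [[0.345, 0.939, -0.0], [0.939, -0.345, 0.0], [0.0, -0.0, -1.0]]
ft_force: [0.5, -1.0, -0.1]
width: 0.999
finger_force: 0.0
```

```bash
python3 - <<'E'
from h import *
s=read_state(); print(s["qpos"].round(3)); p,d=capture("wrist")
np.savez("w1.npz",p=p,d=d,R=s["tool_rot"],t=s["tcp_pos"]); cv2.imwrite("pics/w1.png",p[:,:,::-1])
P=cloud("wrist",p,d,(s["tcp_pos"],s["tool_rot"])); M=masks(p)
Q=P[M["blue"]&(abs(P[...,2]-.01)<.006)]; Q=Q[(abs(Q[:,0]-.56)<.1)&(abs(Q[:,1]+.206)<.1)]
r=cv2.minAreaRect(np.float32(Q[:,:2]*1e3)); print(r,Q[:,2].mean())
E
```

```text
[ 0.501  0.231 -0.308  1.737  0.075  1.185 -0.18 ]
((562.158203125, -203.68019104003906), (104.99231719970703, 83.65779876708984), 32.76095962524414) 0.00925690422424973
```

View pics/w1.png

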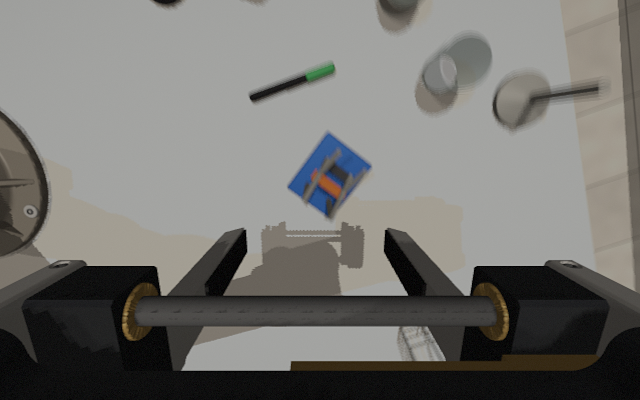

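The wrist view shows the stacker at (330,175), with the blue foot, orange bar and rails visible. It is coarser than the fixed cameras, so I'll combine the clouds.

```bash
python3 - <<'E'
from h import *
R,d,n=frame(33,1); ey=np.array([-np.sin(np.radians(33)),np.cos(np.radians(33)),0])
c0=np.array([.5635,-.2057,.075])
for k in ("top","scene","w1"):
    z=np.load(k+".npz" if k=="w1" else k+"0.npz"); P=cloud("wrist" if k=="w1" else k,z["p"],z["d"],(z["t"],z["R"]) if k=="w1" else None)
    q=P-c0; s=q@d; h=q@n; y=q@ey; ok=(z["d"]>0)&(P[...,2]>.03)
    m=ok&(s>-.05)&(s<-.005)&(abs(abs(y)-.021)<.008)&(h>-.02)&(h<.01)
    H,E=np.histogram(h[m]*1e3,np.arange(-20,11,2)); print(k,"rail h",dict(zip(E[:-1].astype(int),H)))
    print("  rail y pct",np.percentile(y[m&(y>0)],[10,50,90]).round(4),np.percentile(y[m&(y<0)],[10,50,90]).round(4), "s min",np.percentile(s[m],[0,2,5]).round(4))
    m=ok&(h>.01)&(h<.06)&(abs(abs(y)-.021)<.012)&(abs(s)<.06)
    print("  pegs n",m.sum(),"s",np.percentile(s[m],[5,50,95]).round(4),"hmax",np.percentile(h[m],[90,98]).round(4),"y",np.median(y[m&(y>0)]).round(4),np.median(y[m&(y<0)]).round(4))
# rack: lid planes and centres
R,d,n=frame(-20.8,1); ey=np.array([np.sin(np.radians(20.8)),np.cos(np.radians(20.8)),0])
for k,cc in (("top",None),("scene",None)):
    z=np.load(k+"0.npz"); P=cloud(k,z["p"],z["d"]); ok=z["d"]>0
    for nm,c in (("red",[.5672,.1153,.075]),("amber",[.5994,.1986,.075]),("green",[.6304,.282,.075])):
        q=P-np.array(c); s=q@d;h=q@n;y=q@ey
        m=ok&(np.hypot(s,y)<.045)&(h>.005)&(h<.03)
        f=m&(np.hypot(s,y)<.02)
        print(k,nm,"h",np.percentile(h[f],[10,50,90]).round(4),"s",np.percentile(s[m],[1,99]).round(4),"y",np.percentile(y[m&(abs(s)<.01)],[1,99]).round(4))
E
```

```text
top rail h {np.int64(-20): np.int64(1), np.int64(-18): np.int64(2), np.int64(-16): np.int64(1), np.int64(-14): np.int64(1), np.int64(-12): np.int64(4), np.int64(-10): np.int64(3), np.int64(-8): np.int64(9), np.int64(-6): np.int64(15), np.int64(-4): np.int64(28), np.int64(-2): np.int64(33), np.int64(0): np.int64(4), np.int64(2): np.int64(0), np.int64(4): np.int64(0), np.int64(6): np.int64(0), np.int64(8): np.int64(0)}
  rail y pct [0.0179 0.0212 0.0231] [-0.0244 -0.0203 -0.0187] s min [-0.0491 -0.0479 -0.047 ]
  pegs n 92 s [0.0007 0.0043 0.0089] hmax [0.0445 0.0466] y 0.0208 -0.0209
scene rail h {np.int64(-20): np.int64(1), np.int64(-18): np.int64(3), np.int64(-16): np.int64(0), np.int64(-14): np.int64(4), np.int64(-12): np.int64(1), np.int64(-10): np.int64(11), np.int64(-8): np.int64(25), np.int64(-6): np.int64(33), np.int64(-4): np.int64(24), np.int64(-2): np.int64(7), np.int64(0): np.int64(2), np.int64(2): np.int64(0), np.int64(4): np.int64(0), np.int64(6): np.int64(0), np.int64(8): np.int64(0)}
  rail y pct [0.0161 0.0185 0.0211] [-0.0259 -0.0236 -0.0206] s min [-0.0469 -0.046  -
[... 426 characters left out ...]
 np.int64(4): np.int64(0), np.int64(6): np.int64(0), np.int64(8): np.int64(0)}
  rail y pct [0.0182 0.021  0.0234] [-0.0238 -0.0204 -0.0186] s min [-0.0489 -0.047  -0.0468]
  pegs n 277 s [0.0038 0.0053 0.0093] hmax [0.043  0.0436] y 0.0208 -0.0208
top red h [0.0182 0.0197 0.0208] s [-0.0355  0.0285] y [-0.0339  0.0259]
top amber h [0.0174 0.0189 0.0204] s [-0.0352  0.0269] y [-0.0336  0.0281]
top green h [0.0182 0.0195 0.0211] s [-0.0341  0.0282] y [-0.0326  0.028 ]
scene red h [0.0155 0.0181 0.0202] s [-0.0295  0.0303] y [-0.0336  0.0268]
scene amber h [0.0156 0.0179 0.0203] s [-0.03    0.0297] y [-0.0333  0.0275]
scene green h [0.0158 0.0184 0.0207] s [-0.0289  0.0301] y [-0.0325  0.0279]
```

```bash
cat >> h.py <<'E'
RED=np.array([.5660,.1120,.075]); AMB=np.array([.5983,.1958,.075]); SEAT=np.array([.5597,-.2091,.075])
def pose(c,yaw,sgn,s,h):
    R,d,n=frame(yaw,sgn); return c+d*s+n*h, R
E
python3 - <<'E'
from h import *
p,R=pose(RED,-21,1,-.11,.00925); print(p)
c=plan(p,R)
p,R=pose(RED,-21,1,-.013,.00925)
plan(p,R,cur=c,v=.03)
E
```

```text
[0.50958032 0.13365749 0.16737605]
9 rows of [0.0328, -0.0189, 0.0064, -4.23, -0.06, 0.14] mid [0.515, -0.009, 0.225] end err mm [ 0.3 -0.4  0. ]
4 rows of [0.0001, -0.0001, 0.0242, 0.0, 0.0, -0.01] mid [0.552, 0.118, 0.11] end err mm [ 0.1  0.1 -0. ]
```

drive_tool:
  targets:
    - [0.05,0.0328,-0.0189,0.0064,-4.23,-0.06,0.14]
    - [0.04,0.0328,-0.0189,0.0064,-4.23,-0.06,0.14]
    - [0.04,0.0328,-0.0189,0.0064,-4.23,-0.06,0.14]
    - [0.04,0.0328,-0.0189,0.0064,-4.23,-0.06,0.14]
    - [0.04,0.0328,-0.0189,0.0064,-4.23,-0.06,0.14]
    - [0.04,0.0328,-0.0189,0.0064,-4.23,-0.06,0.14]
    - [0.04,0.0328,-0.0189,0.0064,-4.23,-0.06,0.14]
    - [0.04,0.0328,-0.0189,0.0064,-4.23,-0.06,0.14]
    - [0.04,0.0328,-0.0189,0.0064,-4.23,-0.06,0.14]
    - [0.04,0,0,0,0,0,0]
    - [0.04,0,0,0,0,0,0]

```text
time_s: 3.25
tcp_pos: [0.5104, 0.0759, 0.1836]
tool_rot: [[0.374, 0.791, 0.485], [0.927, -0.305, -0.217], [-0.023, 0.531, -0.847]]
ft_force: [0.3, -0.6, 0.5]
width: 0.426
finger_force: 0.0
```

```bash
python3 - <<'E'
from h import *
s=read_state(); print(s["qpos"].round(3),s["width"],s["time_s"])
p,R=pose(RED,-21,1,-.013,.00925)
plan(p,R,v=.02)
I,_=capture("scene"); J,_=capture("top")
a=cv2.resize(I[140:260,290:450],(640,480)[::1],interpolation=cv2.INTER_CUBIC); cv2.imwrite("pics/s2.png",a[:,:,::-1])
E
```

```text
[ 0.078  0.058 -0.694  2.295  0.876  0.689 -1.649] 0.4264168326651509 3.25
6 rows of [0.0092, -0.0035, 0.0162, -0.99, 0.27, -0.0] mid [0.546, 0.1, 0.121] end err mm [ 0.  -0.1  0. ]
```

View pics/s2.png

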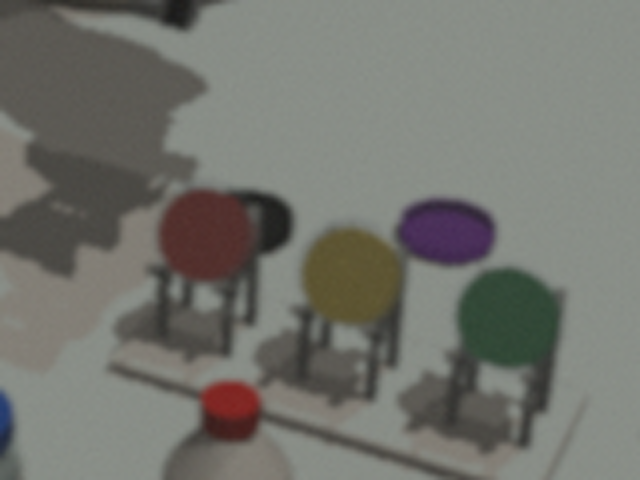

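The crop shows the red dish at (205,235), amber (352,275) and green (508,318), all undisturbed, with the gripper still up at top left. A joint-speed limit clipped that move, so I'll replan to the pregrasp pose at a slower pace.

```bash
python3 - <<'E'
from h import *
p,R=pose(RED,-21,1,-.09,.00925)
plan(p,R,n=8)
E
```

```text
8 rows of [0.0068, -0.0034, 0.0025, -0.73, 0.21, -0.02] mid [0.517, 0.109, 0.164] end err mm [-0.4 -0.1  0.2]
```

drive_tool:
  targets:
    - [0.04,0.0068,-0.0034,0.0025,-0.73,0.21,-0.02]
    - [0.04,0.0068,-0.0034,0.0025,-0.73,0.21,-0.02]
    - [0.04,0.0068,-0.0034,0.0025,-0.73,0.21,-0.02]
    - [0.04,0.0068,-0.0034,0.0025,-0.73,0.21,-0.02]
    - [0.04,0.0068,-0.0034,0.0025,-0.73,0.21,-0.02]
    - [0.04,0.0068,-0.0034,0.0025,-0.73,0.21,-0.02]
    - [0.04,0.0068,-0.0034,0.0025,-0.73,0.21,-0.02]
    - [0.04,0.0068,-0.0034,0.0025,-0.73,0.21,-0.02]
    - [0.04,0,0,0,0,0,0]
    - [0.04,0,0,0,0,0,0]

```text
time_s: 4.35
tcp_pos: [0.5206, 0.1291, 0.1518]
tool_rot: [[0.359, 0.736, 0.574], [0.933, -0.283, -0.221], [-0.0, 0.615, -0.788]]
ft_force: [0.2, 0.4, 0.3]
width: 0.425
finger_force: 0.0
```

```bash
python3 - <<'E'
from h import *
s=read_state(); print(s["qpos"].round(3),s["width"],s["time_s"])
p,R=pose(RED,-21,1,-.09,.00925); R1=R; print((s["tcp_pos"]-p).round(4), Ro.from_matrix(s["tool_rot"].T@R).as_rotvec(degrees=True).round(2))
p,R=pose(RED,-21,1,-.013,.00925)
plan(p,R,n=5)
E
```

```text
[-0.077  0.192 -0.734  2.329  1.209  0.787 -2.104] 0.42506064287568307 4.35
[-0.0004 -0.0002  0.0002] [-0.03  0.02 -0.01]
5 rows of [0.0001, 0.0, 0.0155, -0.01, 0.0, -0.0] mid [0.547, 0.119, 0.115] end err mm [-0.   0.2 -0.3]
```

drive_tool:
  targets:
    - [0.04,0,0,0.0155,0,0,0]
    - [0.04,0,0,0.0155,0,0,0]
    - [0.04,0,0,0.0155,0,0,0]
    - [0.04,0,0,0.0155,0,0,0]
    - [0.04,0,0,0.0155,0,0,0]
    - [0.04,0,0,0,0,0,0]
    - [0.04,0,0,0,0,0,0]

```text
time_s: 5.05
tcp_pos: [0.5649, 0.1123, 0.0908]
tool_rot: [[0.359, 0.736, 0.574], [0.933, -0.283, -0.221], [0.0, 0.615, -0.788]]
ft_force: [0.3, -0.1, 1.1]
width: 0.426
finger_force: 0.0
```

```bash
python3 - <<'E'
from h import *
s=read_state(); print(s["qpos"].round(3),s["width"],s["ft_force"])
p,R=pose(RED,-21,1,-.013,.00925);print((s["tcp_pos"]-p).round(4))
w=[]
for k in ("scene","top"):
    I,_=capture(k); a=I[150:250,300:400] if k=="scene" else I[150:250,240:340]
    w.append(cv2.resize(a,(400,400),interpolation=cv2.INTER_CUBIC))
cv2.imwrite("pics/g3.png",cv2.hconcat(w)[:,:,::-1])
E
```

```text
[-0.076  0.367 -0.656  2.314  1.465  0.778 -2.274] 0.42596421907971466 [ 0.33956462 -0.13230972  1.06521997]
[-0.0004  0.0001 -0.0001]
```

View pics/g3.png

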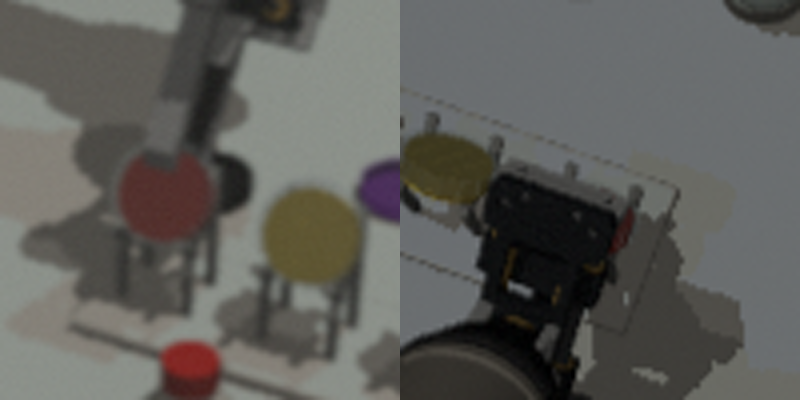

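The upper finger covers the top edge of the red lid at (165,150), and the lower one is in the lane. I'm closing now.

drive_tool:
  targets:
    - [0.03,0,0,0,0,0,0]
    - [0.022,0,0,0,0,0,0]
    - [0.016,0,0,0,0,0,0]
    - [0.012,0,0,0,0,0,0]
    - [0.012,0,0,0,0,0,0]
    - [0.012,0,0,0,0,0,0]
    - [0.012,0,0,0,0,0,0]
  newtons: 15

```text
time_s: 5.85
tcp_pos: [0.5651, 0.1131, 0.0908]
tool_rot: [[0.357, 0.736, 0.576], [0.934, -0.282, -0.22], [0.001, 0.616, -0.788]]
ft_force: [-3.4, 1.1, 6.1]
width: 0.196
finger_force: 15.0
```

```bash
cat >> h.py <<'E'
def down(h): # tool down, y heading h deg
    a=np.radians(h); y=np.array([np.cos(a),np.sin(a),0]); z=np.array([0,0,-1.]); return np.c_[np.cross(y,z),y,z]
E
python3 - <<'E'
from h import *
s=read_state(); R,p=s["tool_rot"],s["tcp_pos"]
c=(R,p+R@np.array([0,.004,0])); c=(R,c[1]+R@np.array([0,0,-.1]))
c=plan(np.array([.47,-.03,.28]),down(-84),cur=c,n=24)
p,R=pose(SEAT,33,-1,-.108,.012); print(p)
plan(p,R,cur=c,n=24)
E
```

```text
24 rows of [-0.0053, 0.006, -0.0031, 1.42, -0.87, 2.53] mid [0.505, 0.047, 0.24] end err mm [ 0.  -0.7  0.1]
[ 0.51186616 -0.24016366  0.1674931 ]
24 rows of [0.0048, 0.009, 0.0024, 1.41, 0.87, 2.52] mid [0.516, -0.149, 0.235] end err mm [-0.7 -1.1  0.3]
```

drive_tool:
  targets:
    - [0.012,0,0.002,0,0,0,0]
    - [0.012,0,0.002,0,0,0,0]
    - [0.012,0,0,-0.01,0,0,0]
    - [0.012,0,0,-0.015,0,0,0]
    - [0.012,0,0,-0.015,0,0,0]
    - [0.012,0,0,-0.015,0,0,0]
    - [0.012,0,0,-0.015,0,0,0]
    - [0.012,0,0,-0.015,0,0,0]
    - [0.012,0,0,-0.015,0,0,0]
    - [0.012,0,0,0,0,0,0]

```text
time_s: 6.85
tcp_pos: [0.5104, 0.1345, 0.1731]
tool_rot: [[0.357, 0.735, 0.577], [0.934, -0.282, -0.219], [0.002, 0.617, -0.787]]
ft_force: [0.3, 0.3, -0.7]
width: 0.195
finger_force: 15.0
```

drive_tool:
  targets:
    - [0.012,-0.0053,0.006,-0.0031,1.42,-0.87,2.53]
    - [0.012,-0.0053,0.006,-0.0031,1.42,-0.87,2.53]
    - [0.012,-0.0053,0.006,-0.0031,1.42,-0.87,2.53]
    - [0.012,-0.0053,0.006,-0.0031,1.42,-0.87,2.53]
    - [0.012,-0.0053,0.006,-0.0031,1.42,-0.87,2.53]
    - [0.012,-0.0053,0.006,-0.0031,1.42,-0.87,2.53]
    - [0.012,-0.0053,0.006,-0.0031,1.42,-0.87,2.53]
    - [0.012,-0.0053,0.006,-0.0031,1.42,-0.87,2.53]
    - [0.012,-0.0053,0.006,-0.0031,1.42,-0.87,2.53]
    - [0.012,-0.0053,0.006,-0.0031,1.42,-0.87,2.53]
    - [0.012,-0.0053,0.006,-0.0031,1.42,-0.87,2.53]
    - [0.012,-0.0053,0.006,-0.0031,1.42,-0.87,2.53]
    - [0.012,-0.0053,0.006,-0.0031,1.42,-0.87,2.53]
    - [0.012,-0.0053,0.006,-0.0031,1.42,-0.87,2.53]
    - [0.012,-0.0053,0.006,-0.0031,1.42,-0.87,2.53]
    - [0.012,-0.0053,0.006,-0.0031,1.42,-0.87,2.53]
    - [0.012,-0.0053,0.006,-0.0031,1.42,-0.87,2.53]
    - [0.012,-0.0053,0.006,-0.0031,1.42,-0.87,2.53]
    - [0.012,-0.0053,0.006,-0.0031,1.42,-0.87,2.53]
    - [0.012,-0.0053,0.006,-0.0031,1.42,-0.87,2.53]

```text
time_s: 8.85
tcp_pos: [0.4861, -0.0049, 0.266]
tool_rot: [[0.96, 0.269, 0.076], [0.275, -0.958, -0.084], [0.05, 0.102, -0.994]]
ft_force: [-0.5, 0.5, -0.8]
width: 0.194
finger_force: 15.0
```

```bash
python3 - <<'E'
from h import *
s=read_state(); print(s["qpos"].round(3),s["width"])
p,R=pose(SEAT,33,-1,-.108,.012); print(p)
c=plan(p,R,n=30); c=plan(np.array([.47,-.03,.28]),down(-84),n=6); c=plan(p,R,cur=c,n=24)
E
```

```text
[ 0.311  0.043 -0.516  1.969  0.135  1.081 -1.558] 0.19371102320044978
[ 0.51186616 -0.24016366  0.1674931 ]
30 rows of [0.003, 0.0085, 0.0015, 1.19, 0.61, 2.41] mid [0.533, -0.137, 0.237] end err mm [ 0.4 -0.4 -0. ]
6 rows of [-0.0034, 0.0037, -0.0022, 0.93, -0.56, 1.64] mid [0.476, -0.022, 0.275] end err mm [ 0.1 -0.1 -0.1]
24 rows of [0.0048, 0.009, 0.0024, 1.42, 0.87, 2.52] mid [0.517, -0.148, 0.234] end err mm [-0.2 -0.4 -0.1]
```

drive_tool:
  targets:
    - [0.012,0.003,0.0085,0.0015,1.19,0.61,2.41]
    - [0.012,0.003,0.0085,0.0015,1.19,0.61,2.41]
    - [0.012,0.003,0.0085,0.0015,1.19,0.61,2.41]
    - [0.012,0.003,0.0085,0.0015,1.19,0.61,2.41]
    - [0.012,0.003,0.0085,0.0015,1.19,0.61,2.41]
    - [0.012,0.003,0.0085,0.0015,1.19,0.61,2.41]
    - [0.012,0.003,0.0085,0.0015,1.19,0.61,2.41]
    - [0.012,0.003,0.0085,0.0015,1.19,0.61,2.41]
    - [0.012,0.003,0.0085,0.0015,1.19,0.61,2.41]
    - [0.012,0.003,0.0085,0.0015,1.19,0.61,2.41]
    - [0.012,0.003,0.0085,0.0015,1.19,0.61,2.41]
    - [0.012,0.003,0.0085,0.0015,1.19,0.61,2.41]
    - [0.012,0.003,0.0085,0.0015,1.19,0.61,2.41]
    - [0.012,0.003,0.0085,0.0015,1.19,0.61,2.41]
    - [0.012,0.003,0.0085,0.0015,1.19,0.61,2.41]
    - [0.012,0.003,0.0085,0.0015,1.19,0.61,2.41]
    - [0.012,0.003,0.0085,0.0015,1.19,0.61,2.41]
    - [0.012,0.003,0.0085,0.0015,1.19,0.61,2.41]
    - [0.012,0.003,0.0085,0.0015,1.19,0.61,2.41]
    - [0.012,0.003,0.0085,0.0015,1.19,0.61,2.41]

```text
time_s: 10.85
tcp_pos: [0.5333, -0.1698, 0.2216]
tool_rot: [[0.828, -0.456, 0.327], [-0.546, -0.79, 0.28], [0.131, -0.41, -0.902]]
ft_force: [0.4, -0.4, -1.0]
width: 0.196
finger_force: 15.0
```

```bash
python3 - <<'E'
from h import *
s=read_state(); print(s["qpos"].round(3),s["width"])
p,R=pose(SEAT,33,-1,-.108,.012); print(p)
c=plan(p,R,n=12)
E
```

```text
[ 0.694  0.167 -0.268  2.007 -0.49   0.841 -1.385] 0.1963104847775767
[ 0.51186616 -0.24016366  0.1674931 ]
12 rows of [0.0025, 0.0072, 0.0012, 0.98, 0.49, 2.0] mid [0.524, -0.214, 0.193] end err mm [-0.  -0.9  0.1]
```

drive_tool:
  targets:
    - [0.012,0.0025,0.0072,0.0012,0.98,0.49,2.0]
    - [0.012,0.0025,0.0072,0.0012,0.98,0.49,2.0]
    - [0.012,0.0025,0.0072,0.0012,0.98,0.49,2.0]
    - [0.012,0.0025,0.0072,0.0012,0.98,0.49,2.0]
    - [0.012,0.0025,0.0072,0.0012,0.98,0.49,2.0]
    - [0.012,0.0025,0.0072,0.0012,0.98,0.49,2.0]
    - [0.012,0.0025,0.0072,0.0012,0.98,0.49,2.0]
    - [0.012,0.0025,0.0072,0.0012,0.98,0.49,2.0]
    - [0.012,0.0025,0.0072,0.0012,0.98,0.49,2.0]
    - [0.012,0.0025,0.0072,0.0012,0.98,0.49,2.0]
    - [0.012,0.0025,0.0072,0.0012,0.98,0.49,2.0]
    - [0.012,0.0025,0.0072,0.0012,0.98,0.49,2.0]
    - [0.012,0,0,0,0,0,0]
    - [0.012,0,0,0,0,0,0]

```text
time_s: 12.25
tcp_pos: [0.512, -0.2406, 0.1679]
tool_rot: [[0.548, -0.66, 0.514], [-0.837, -0.433, 0.335], [0.001, -0.614, -0.789]]
ft_force: [0.0, -0.1, -0.1]
width: 0.196
finger_force: 15.0
```

```bash
python3 - <<'E'
from h import *
s=read_state(); print(s["qpos"].round(3),s["width"])
p,R=pose(SEAT,33,-1,-.108,.012); R0,d,n=frame(33,1)
e=s["tcp_pos"]-p; print("err d,n,y",(e@d).round(4),(e@n).round(4),(e@np.cross(n,d)).round(4),Ro.from_matrix(s["tool_rot"].T@R).as_rotvec(degrees=True).round(2))
P=[]
for k in ("scene","top"):
    I,D=capture(k); C=cloud(k,I,D); q=C-SEAT; a,b,y=q@d,q@n,q@np.cross(d,n)
    m=masks(I)["red"]&(abs(y)<.05)&(a>-.15)&(a<.0)&(abs(b)<.05); print(k,m.sum(),"s",a[m].mean().round(4),"h",np.median(b[m]).round(4),"y",y[m].mean().round(4))
    m=(D>0)&(abs(abs(y)-.021)<.007)&(a>-.05)&(a<-.02)&(b>-.012)&(b<.006); print(" rail h",np.percentile(b[m],[50,90]).round(4) if m.any() else 0)
    a=I[150:250,170:270] if k=="scene" else I[150:250,360:460]
    P.append(cv2.resize(a,(400,400),interpolation=cv2.INTER_CUBIC))
cv2.imwrite("pics/p4.png",cv2.hconcat(P)[:,:,::-1])
E
```

```text
[ 0.911  0.279 -0.231  2.114 -0.891  0.758 -1.198] 0.19586454271571535
err d,n,y -0.0004 0.0002 -0.0004 [0.13 0.07 0.22]
scene 379 s -0.0919 h 0.0211 y 0.0004
 rail h [-0.0012  0.0018]
top 317 s -0.0989 h 0.0239 y -0.0053
 rail h [0.0008 0.0026]
```

View pics/p4.png

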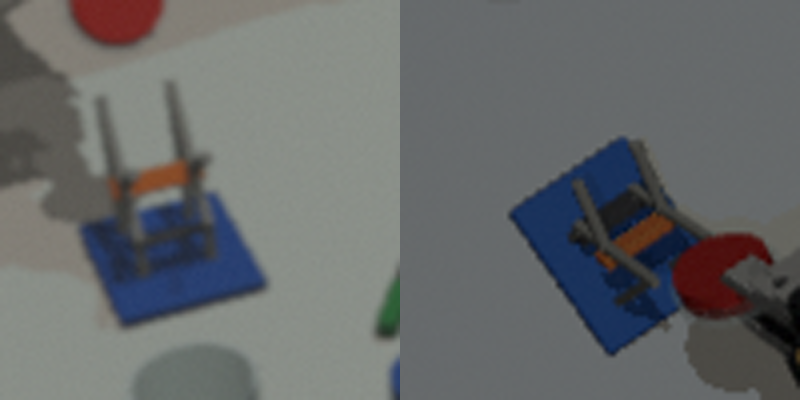

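Red is held inverted above the stacker's uphill end, in line with the rails. I'm moving in.

drive_tool:
  targets:
    - [0.012,0,0,0.012,0,0,0]
    - [0.012,0,0,0.012,0,0,0]
    - [0.012,0,0,0.012,0,0,0]
    - [0.012,0,0,0.012,0,0,0]
    - [0.012,0,0,0.012,0,0,0]
    - [0.012,0,0,0.01,0,0,0]
    - [0.012,0,0,0,0,0,0]
    - [0.012,0,0.001,0,0,0,0]
    - [0.012,0,0,0,0,0,0]

```text
time_s: 13.25
tcp_pos: [0.5472, -0.2176, 0.1122]
tool_rot: [[0.548, -0.66, 0.514], [-0.837, -0.433, 0.335], [0.002, -0.614, -0.789]]
ft_force: [0.2, -0.0, -0.7]
width: 0.194
finger_force: 15.0
```

```bash
cat >> h.py <<'E'
def report(col="red",view=None):
    s=read_state(); R0,d,n=frame(33,1); e=s["tcp_pos"]-SEAT
    print("t",s["time_s"],"q",s["qpos"].round(2),"tcp s,h,y",(e@d).round(4),(e@n).round(4),(e@np.cross(d,n)).round(4),"F d,n",(s["ft_force"]@d).round(1),(s["ft_force"]@n).round(1),"w",(s["width"]*94).round(1))
    V=[]
    for k in ("scene","top"):
        I,D=capture(k); C=cloud(k,I,D); q=C-SEAT; a,b,y=q@d,q@n,q@np.cross(d,n)
        for c in col.split():
            m=masks(I)[c]&(abs(y)<.05)&(a>-.15)&(a<.05)&(b<.08)&(b>-.02)
            if m.sum()>20: print(k,c,m.sum(),"s",a[m].mean().round(4),"pct",np.percentile(a[m],[2,98]).round(4),"h",np.median(b[m]).round(4),"y",y[m].mean().round(4))
        a=I[150:250,170:270] if k=="scene" else I[150:250,360:460]
        V.append(cv2.resize(a,(400,400),interpolation=cv2.INTER_CUBIC))
    if view: cv2.imwrite(f"pics/{view}.png",cv2.hconcat(V)[:,:,::-1])
E
python3 -c "
from h import *
report()"
```

```text
Traceback (most recent call last):
  File "h.py", line 38, in report
    print("t",s["time_s"],"q",s["qpos"].round(2),"tcp s,h,y",(e@d).round(4),(e@n).round(4),(e@np.cross(d,n)).round(4),"F d,n",(s["ft_force"]@d).round(1),(s["ft_force"]@n).round(1),"w",(s["width"]*94).round(1))
                                                                                                                                                                                        ^^^^^^^^^^^^^^^^^^^^^
AttributeError: 'float' object has no attribute 'round'
```

drive_tool:
  targets:
    - [0.012,0,0.001,0,0,0,0]
    - [0.012,0,0,0,0,0,0]

```text
time_s: 13.45
tcp_pos: [0.5465, -0.2179, 0.1117]
tool_rot: [[0.548, -0.66, 0.514], [-0.837, -0.433, 0.335], [0.002, -0.614, -0.789]]
ft_force: [0.2, 0.0, -0.1]
width: 0.195
finger_force: 15.0
```

```bash
sed -i 's/(s\["width"\]\*94).round(1)/round(s["width"]*94,1)/' h.py
python3 -c "
from h import *
report()"
```

```text
t 13.45 q [ 0.9   0.39 -0.32  2.13 -0.97  0.61 -1.14] tcp s,h,y -0.0386 0.0101 0.0002 F d,n 0.2 0.0 w 18.3
scene red 372 s -0.0219 pct [-0.044  -0.0004] h 0.0192 y 0.0005
top red 286 s -0.0285 pct [-0.0573 -0.0003] h 0.0213 y -0.0068
```

drive_tool:
  targets:
    - [0.012,0,0.001,0,0,0,0]
    - [0.012,0,0.0005,0,0,0,0]
    - [0.012,0,0,0,0,0,0]

```text
time_s: 13.85
tcp_pos: [0.5458, -0.2181, 0.1106]
tool_rot: [[0.548, -0.66, 0.514], [-0.836, -0.433, 0.336], [0.001, -0.614, -0.789]]
ft_force: [0.4, -0.0, 0.9]
width: 0.193
finger_force: 15.0
```

drive_tool:
  targets:
    - [0.012,0,0.0008,0,0,0,0]
    - [0.012,0,0,0,0,0,0]

```text
time_s: 14.05
tcp_pos: [0.5457, -0.2182, 0.1105]
tool_rot: [[0.549, -0.659, 0.515], [-0.836, -0.433, 0.336], [0.001, -0.615, -0.789]]
ft_force: [3.4, 3.8, 3.9]
width: 0.196
finger_force: 15.0
```

drive_tool:
  targets:
    - [0.02,0,0,0,0,0,0]
    - [0.022,0,0,0,0,0,0]
    - [0.026,0,0,0,0,0,0]
    - [0.03,0,0,0,0,0,0]
    - [0.034,0,0,0,0,0,0]
    - [0.034,0,0,0,0,0,0]
    - [0.034,0,0,0,0,0,0]

```text
time_s: 14.75
tcp_pos: [0.5451, -0.2185, 0.11]
tool_rot: [[0.548, -0.66, 0.514], [-0.836, -0.433, 0.336], [0.001, -0.614, -0.789]]
ft_force: [-0.3, 0.4, -0.8]
width: 0.362
finger_force: 0.0
```

```bash
python3 -c "
from h import *
report('red',view='r5')"
```

```text
t 14.75 q [ 0.9   0.39 -0.32  2.13 -0.97  0.61 -1.13] tcp s,h,y -0.0383 0.0079 -0.0001 F d,n 0.6 -0.5 w 34.1
scene red 413 s -0.0141 pct [-0.0373  0.0097] h 0.0176 y 0.0022
top red 274 s -0.0193 pct [-0.0479  0.0089] h 0.0197 y -0.0045
```

View pics/r5.png

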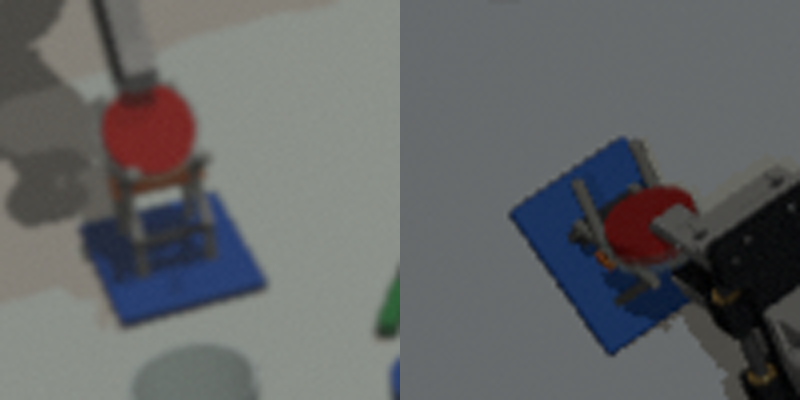

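Red slid about 8 mm and rests against the pegs; in the scene crop its disc is at (150,130) just above them. I'll retreat and go for amber.

drive_tool:
  targets:
    - [0.034,0,0,-0.01,0,0,0]
    - [0.034,0,0,-0.015,0,0,0]
    - [0.034,0,0,-0.015,0,0,0]
    - [0.034,0,0,-0.015,0,0,0]
    - [0.034,0,0,-0.015,0,0,0]
    - [0.034,0,0,-0.01,0,0,0]
    - [0.034,0,0,0,0,0,0]

```text
time_s: 15.55
tcp_pos: [0.5037, -0.2465, 0.1744]
tool_rot: [[0.547, -0.66, 0.515], [-0.837, -0.434, 0.334], [0.003, -0.614, -0.789]]
ft_force: [0.5, -0.3, -1.0]
width: 0.357
finger_force: 0.0
```

```bash
python3 - <<'E'
from h import *
report('red')
c=plan(np.array([.47,-.03,.28]),down(-84),n=20)
p,R=pose(AMB,-21,1,-.09,.00925)
plan(p,R,cur=c,n=24)
E
```

```text
t 15.55 q [ 0.95  0.27 -0.25  2.11 -0.87  0.77 -1.21] tcp s,h,y -0.1197 0.0082 0.0009 F d,n 0.9 -0.4 w 33.6
scene red 425 s -0.0148 pct [-0.0394  0.0102] h 0.0177 y 0.0019
top red 368 s -0.0242 pct [-0.0501  0.0067] h 0.0198 y -0.0015
20 rows of [-0.006, -0.0109, -0.0023, -1.7, -1.04, -3.02] mid [0.511, -0.13, 0.248] end err mm [0.4 0.3 0.5]
24 rows of [0.0085, -0.0081, 0.0037, -1.42, 0.87, -2.52] mid [0.541, 0.1, 0.223] end err mm [ 0.3  0.  -0.9]
```

drive_tool:
  targets:
    - [0.034,-0.006,-0.0109,-0.0023,-1.7,-1.04,-3.02]
    - [0.034,-0.006,-0.0109,-0.0023,-1.7,-1.04,-3.02]
    - [0.034,-0.006,-0.0109,-0.0023,-1.7,-1.04,-3.02]
    - [0.034,-0.006,-0.0109,-0.0023,-1.7,-1.04,-3.02]
    - [0.034,-0.006,-0.0109,-0.0023,-1.7,-1.04,-3.02]
    - [0.034,-0.006,-0.0109,-0.0023,-1.7,-1.04,-3.02]
    - [0.034,-0.006,-0.0109,-0.0023,-1.7,-1.04,-3.02]
    - [0.034,-0.006,-0.0109,-0.0023,-1.7,-1.04,-3.02]
    - [0.034,-0.006,-0.0109,-0.0023,-1.7,-1.04,-3.02]
    - [0.034,-0.006,-0.0109,-0.0023,-1.7,-1.04,-3.02]
    - [0.034,-0.006,-0.0109,-0.0023,-1.7,-1.04,-3.02]
    - [0.034,-0.006,-0.0109,-0.0023,-1.7,-1.04,-3.02]
    - [0.034,-0.006,-0.0109,-0.0023,-1.7,-1.04,-3.02]
    - [0.034,-0.006,-0.0109,-0.0023,-1.7,-1.04,-3.02]
    - [0.034,-0.006,-0.0109,-0.0023,-1.7,-1.04,-3.02]
    - [0.034,-0.006,-0.0109,-0.0023,-1.7,-1.04,-3.02]
    - [0.034,-0.006,-0.0109,-0.0023,-1.7,-1.04,-3.02]
    - [0.034,-0.006,-0.0109,-0.0023,-1.7,-1.04,-3.02]
    - [0.034,-0.006,-0.0109,-0.0023,-1.7,-1.04,-3.02]
    - [0.034,-0.006,-0.0109,-0.0023,-1.7,-1.04,-3.02]

```text
time_s: 17.65
tcp_pos: [0.4701, -0.0288, 0.28]
tool_rot: [[0.994, 0.109, -0.002], [0.109, -0.994, -0.002], [-0.002, 0.002, -1.0]]
ft_force: [-0.1, 0.6, -0.7]
width: 0.361
finger_force: 0.0
```

```bash
python3 - <<'E'
from h import *
print(read_state()["qpos"].round(2),read_state()["tcp_pos"])
p,R=pose(AMB,-21,1,-.09,.00925)
plan(p,R,n=27)
E
```

```text
[ 0.41  0.05 -0.5   1.92  0.03  1.17 -1.56] [ 0.47011638 -0.02877777  0.28000729]
27 rows of [0.0076, -0.0071, 0.0033, -1.26, 0.78, -2.23] mid [0.54, 0.094, 0.226] end err mm [ 1.6 -0.  -0.7]
```

drive_tool:
  targets:
    - [0.04,0.0076,-0.0071,0.0033,-1.26,0.78,-2.23]
    - [0.04,0.0076,-0.0071,0.0033,-1.26,0.78,-2.23]
    - [0.04,0.0076,-0.0071,0.0033,-1.26,0.78,-2.23]
    - [0.04,0.0076,-0.0071,0.0033,-1.26,0.78,-2.23]
    - [0.04,0.0076,-0.0071,0.0033,-1.26,0.78,-2.23]
    - [0.04,0.0076,-0.0071,0.0033,-1.26,0.78,-2.23]
    - [0.04,0.0076,-0.0071,0.0033,-1.26,0.78,-2.23]
    - [0.04,0.0076,-0.0071,0.0033,-1.26,0.78,-2.23]
    - [0.04,0.0076,-0.0071,0.0033,-1.26,0.78,-2.23]
    - [0.04,0.0076,-0.0071,0.0033,-1.26,0.78,-2.23]
    - [0.04,0.0076,-0.0071,0.0033,-1.26,0.78,-2.23]
    - [0.04,0.0076,-0.0071,0.0033,-1.26,0.78,-2.23]
    - [0.04,0.0076,-0.0071,0.0033,-1.26,0.78,-2.23]
    - [0.04,0.0076,-0.0071,0.0033,-1.26,0.78,-2.23]
    - [0.04,0.0076,-0.0071,0.0033,-1.26,0.78,-2.23]
    - [0.04,0.0076,-0.0071,0.0033,-1.26,0.78,-2.23]
    - [0.04,0.0076,-0.0071,0.0033,-1.26,0.78,-2.23]
    - [0.04,0.0076,-0.0071,0.0033,-1.26,0.78,-2.23]
    - [0.04,0.0076,-0.0071,0.0033,-1.26,0.78,-2.23]
    - [0.04,0.0076,-0.0071,0.0033,-1.26,0.78,-2.23]

```text
time_s: 19.65
tcp_pos: [0.5535, 0.1506, 0.1945]
tool_rot: [[0.601, 0.679, 0.421], [0.796, -0.557, -0.236], [0.074, 0.477, -0.875]]
ft_force: [-1.0, 0.8, 0.2]
width: 0.429
finger_force: 0.0
```

```bash
python3 - <<'E'
from h import *
print(read_state()["qpos"].round(2),read_state()["tcp_pos"])
p,R=pose(AMB,-21,1,-.09,.00925)
plan(p,R,n=10)
E
```

```text
[-0.03  0.21 -0.71  2.09  0.83  0.89 -1.92] [0.55345457 0.15058198 0.19448648]
10 rows of [0.0052, -0.0051, 0.0021, -0.87, 0.53, -1.57] mid [0.555, 0.189, 0.17] end err mm [-0.2 -0.2 -0. ]
```

drive_tool:
  targets:
    - [0.04,0.0052,-0.0051,0.0021,-0.87,0.53,-1.57]
    - [0.04,0.0052,-0.0051,0.0021,-0.87,0.53,-1.57]
    - [0.04,0.0052,-0.0051,0.0021,-0.87,0.53,-1.57]
    - [0.04,0.0052,-0.0051,0.0021,-0.87,0.53,-1.57]
    - [0.04,0.0052,-0.0051,0.0021,-0.87,0.53,-1.57]
    - [0.04,0.0052,-0.0051,0.0021,-0.87,0.53,-1.57]
    - [0.04,0.0052,-0.0051,0.0021,-0.87,0.53,-1.57]
    - [0.04,0.0052,-0.0051,0.0021,-0.87,0.53,-1.57]
    - [0.04,0.0052,-0.0051,0.0021,-0.87,0.53,-1.57]
    - [0.04,0.0052,-0.0051,0.0021,-0.87,0.53,-1.57]
    - [0.04,0,0,0,0,0,0]
    - [0.04,0,0,0,0,0,0]

```text
time_s: 20.85
tcp_pos: [0.553, 0.2121, 0.1519]
tool_rot: [[0.361, 0.736, 0.573], [0.932, -0.286, -0.221], [0.001, 0.614, -0.789]]
ft_force: [0.4, -0.7, 0.1]
width: 0.422
finger_force: 0.0
```

```bash
python3 - <<'E'
from h import *
s=read_state(); print(s["qpos"].round(2))
p,R=pose(AMB,-21,1,-.09,.00925); print((s["tcp_pos"]-p).round(4), Ro.from_matrix(s["tool_rot"].T@R).as_rotvec(degrees=True).round(2))
p,R=pose(AMB,-21,1,-.013,.00925)
plan(p,R,n=5)
E
```

```text
[-0.21  0.32 -0.72  2.18  1.19  0.92 -2.13]
[-0.0004 -0.001   0.0003] [-0.12  0.08 -0.17]
5 rows of [0.0002, -0.0, 0.0154, -0.02, 0.02, -0.03] mid [0.58, 0.202, 0.115] end err mm [-0.1 -0.   0.2]
```

drive_tool:
  targets:
    - [0.04,0.0002,0,0.0154,0,0,0]
    - [0.04,0.0002,0,0.0154,0,0,0]
    - [0.04,0.0002,0,0.0154,0,0,0]
    - [0.04,0.0002,0,0.0154,0,0,0]
    - [0.04,0.0002,0,0.0154,0,0,0]
    - [0.04,0,0,0,0,0,0]
    - [0.04,0,0,0,0,0,0]
    - [0.03,0,0,0,0,0,0]
    - [0.022,0,0,0,0,0,0]
    - [0.016,0,0,0,0,0,0]
    - [0.012,0,0,0,0,0,0]
    - [0.012,0,0,0,0,0,0]
    - [0.012,0,0,0,0,0,0]
  newtons: 15

```text
time_s: 22.15
tcp_pos: [0.5978, 0.1958, 0.0919]
tool_rot: [[0.361, 0.735, 0.574], [0.932, -0.285, -0.222], [0.001, 0.615, -0.788]]
ft_force: [-3.0, 1.1, 3.8]
width: 0.192
finger_force: 15.0
```

drive_tool:
  targets:
    - [0.012,0,0.002,0,0,0,0]
    - [0.012,0,0.002,0,0,0,0]
    - [0.012,0,0,-0.01,0,0,0]
    - [0.012,0,0,-0.015,0,0,0]
    - [0.012,0,0,-0.015,0,0,0]
    - [0.012,0,0,-0.015,0,0,0]
    - [0.012,0,0,-0.015,0,0,0]
    - [0.012,0,0,-0.015,0,0,0]
    - [0.012,0,0,-0.015,0,0,0]
    - [0.012,0,0,0,0,0,0]

```text
time_s: 23.15
tcp_pos: [0.5431, 0.2175, 0.1749]
tool_rot: [[0.361, 0.734, 0.575], [0.933, -0.285, -0.221], [0.002, 0.616, -0.787]]
ft_force: [-0.0, -0.8, -1.0]
width: 0.192
finger_force: 15.0
```

```bash
python3 - <<'E'
from h import *
s=read_state(); print(s["width"])
c=plan(np.array([.47,-.03,.28]),down(-84),n=26)
p,R=pose(SEAT,33,-1,-.13,.032); print(p)
plan(p,R,cur=c,n=24)
E
```

```text
0.1915752505044633
26 rows of [-0.008, 0.0073, -0.0023, 1.31, -0.81, 2.32] mid [0.532, 0.081, 0.245] end err mm [ 0.3 -0.1 -0.2]
[ 0.51372437 -0.23895692  0.19714257]
24 rows of [0.005, 0.0085, 0.0012, 1.42, 0.87, 2.52] mid [0.519, -0.144, 0.251] end err mm [-0.3  0.1  1.1]
```

drive_tool:
  targets:
    - [0.012,-0.008,0.0073,-0.0023,1.31,-0.81,2.32]
    - [0.012,-0.008,0.0073,-0.0023,1.31,-0.81,2.32]
    - [0.012,-0.008,0.0073,-0.0023,1.31,-0.81,2.32]
    - [0.012,-0.008,0.0073,-0.0023,1.31,-0.81,2.32]
    - [0.012,-0.008,0.0073,-0.0023,1.31,-0.81,2.32]
    - [0.012,-0.008,0.0073,-0.0023,1.31,-0.81,2.32]
    - [0.012,-0.008,0.0073,-0.0023,1.31,-0.81,2.32]
    - [0.012,-0.008,0.0073,-0.0023,1.31,-0.81,2.32]
    - [0.012,-0.008,0.0073,-0.0023,1.31,-0.81,2.32]
    - [0.012,-0.008,0.0073,-0.0023,1.31,-0.81,2.32]
    - [0.012,-0.008,0.0073,-0.0023,1.31,-0.81,2.32]
    - [0.012,-0.008,0.0073,-0.0023,1.31,-0.81,2.32]
    - [0.012,-0.008,0.0073,-0.0023,1.31,-0.81,2.32]
    - [0.012,-0.008,0.0073,-0.0023,1.31,-0.81,2.32]
    - [0.012,-0.008,0.0073,-0.0023,1.31,-0.81,2.32]
    - [0.012,-0.008,0.0073,-0.0023,1.31,-0.81,2.32]
    - [0.012,-0.008,0.0073,-0.0023,1.31,-0.81,2.32]
    - [0.012,-0.008,0.0073,-0.0023,1.31,-0.81,2.32]
    - [0.012,-0.008,0.0073,-0.0023,1.31,-0.81,2.32]
    - [0.012,-0.008,0.0073,-0.0023,1.31,-0.81,2.32]

```text
time_s: 25.15
tcp_pos: [0.507, 0.0211, 0.2624]
tool_rot: [[0.938, 0.331, 0.107], [0.342, -0.932, -0.116], [0.061, 0.145, -0.987]]
ft_force: [-0.4, -0.4, 0.2]
width: 0.194
finger_force: 15.0
```

```bash
python3 - <<'E'
from h import *
s=read_state(); print(s["width"],s["qpos"].round(2),s["tcp_pos"])
c=plan(np.array([.47,-.03,.28]),down(-84),n=7)
p,R=pose(SEAT,33,-1,-.13,.032); print(p)
plan(p,R,cur=c,n=24)
plan(p,R,n=32)
E
```

```text
0.19426340034717385 [ 0.28  0.08 -0.58  1.95  0.21  1.07 -1.61] [0.50699201 0.0210937  0.2623965 ]
7 rows of [-0.0068, 0.006, -0.0023, 1.13, -0.65, 1.97] mid [0.487, -0.009, 0.273] end err mm [-0.1  0.2  0. ]
[ 0.51372437 -0.23895692  0.19714257]
24 rows of [0.005, 0.0085, 0.0012, 1.42, 0.87, 2.52] mid [0.518, -0.144, 0.251] end err mm [-0.8  0.4  1.1]
32 rows of [0.0024, 0.0088, 0.0002, 1.15, 0.54, 2.4] mid [0.551, -0.124, 0.257] end err mm [0.8 0.3 0.6]
```

drive_tool:
  targets:
    - [0.012,0.0024,0.0088,0.0002,1.15,0.54,2.4]
    - [0.012,0.0024,0.0088,0.0002,1.15,0.54,2.4]
    - [0.012,0.0024,0.0088,0.0002,1.15,0.54,2.4]
    - [0.012,0.0024,0.0088,0.0002,1.15,0.54,2.4]
    - [0.012,0.0024,0.0088,0.0002,1.15,0.54,2.4]
    - [0.012,0.0024,0.0088,0.0002,1.15,0.54,2.4]
    - [0.012,0.0024,0.0088,0.0002,1.15,0.54,2.4]
    - [0.012,0.0024,0.0088,0.0002,1.15,0.54,2.4]
    - [0.012,0.0024,0.0088,0.0002,1.15,0.54,2.4]
    - [0.012,0.0024,0.0088,0.0002,1.15,0.54,2.4]
    - [0.012,0.0024,0.0088,0.0002,1.15,0.54,2.4]
    - [0.012,0.0024,0.0088,0.0002,1.15,0.54,2.4]
    - [0.012,0.0024,0.0088,0.0002,1.15,0.54,2.4]
    - [0.012,0.0024,0.0088,0.0002,1.15,0.54,2.4]
    - [0.012,0.0024,0.0088,0.0002,1.15,0.54,2.4]
    - [0.012,0.0024,0.0088,0.0002,1.15,0.54,2.4]
    - [0.012,0.0024,0.0088,0.0002,1.15,0.54,2.4]
    - [0.012,0.0024,0.0088,0.0002,1.15,0.54,2.4]
    - [0.012,0.0024,0.0088,0.0002,1.15,0.54,2.4]
    - [0.012,0.0024,0.0088,0.0002,1.15,0.54,2.4]

```text
time_s: 27.15
tcp_pos: [0.5498, -0.1496, 0.2493]
tool_rot: [[0.865, -0.397, 0.308], [-0.477, -0.84, 0.257], [0.157, -0.369, -0.916]]
ft_force: [0.5, 0.5, -1.2]
width: 0.194
finger_force: 15.0
```

```bash
python3 - <<'E'
from h import *
s=read_state(); print(s["width"],s["qpos"].round(2),s["tcp_pos"])
p,R=pose(SEAT,33,-1,-.13,.032); print(p)
plan(p,R,n=14)
E
```

```text
0.1940091295289436 [ 0.68  0.15 -0.33  1.96 -0.41  0.88 -1.45] [ 0.54977097 -0.14961102  0.2493041 ]
[ 0.51372437 -0.23895692  0.19714257]
14 rows of [0.002, 0.0077, 0.0002, 0.96, 0.46, 2.05] mid [0.534, -0.205, 0.223] end err mm [-0.3 -0.2 -0.6]
```

drive_tool:
  targets:
    - [0.012,0.002,0.0077,0.0002,0.96,0.46,2.05]
    - [0.012,0.002,0.0077,0.0002,0.96,0.46,2.05]
    - [0.012,0.002,0.0077,0.0002,0.96,0.46,2.05]
    - [0.012,0.002,0.0077,0.0002,0.96,0.46,2.05]
    - [0.012,0.002,0.0077,0.0002,0.96,0.46,2.05]
    - [0.012,0.002,0.0077,0.0002,0.96,0.46,2.05]
    - [0.012,0.002,0.0077,0.0002,0.96,0.46,2.05]
    - [0.012,0.002,0.0077,0.0002,0.96,0.46,2.05]
    - [0.012,0.002,0.0077,0.0002,0.96,0.46,2.05]
    - [0.012,0.002,0.0077,0.0002,0.96,0.46,2.05]
    - [0.012,0.002,0.0077,0.0002,0.96,0.46,2.05]
    - [0.012,0.002,0.0077,0.0002,0.96,0.46,2.05]
    - [0.012,0.002,0.0077,0.0002,0.96,0.46,2.05]
    - [0.012,0.002,0.0077,0.0002,0.96,0.46,2.05]
    - [0.012,0,0,0,0,0,0]
    - [0.012,0,0,0,0,0,0]

```text
time_s: 28.75
tcp_pos: [0.5137, -0.2386, 0.1968]
tool_rot: [[0.548, -0.66, 0.515], [-0.837, -0.434, 0.334], [0.003, -0.614, -0.79]]
ft_force: [-0.7, 0.6, -0.6]
width: 0.194
finger_force: 15.0
```

```bash
python3 - <<'E'
from h import *
report("red amber",view="a6")
s=read_state(); p,R=pose(SEAT,33,-1,-.13,.032); print((s["tcp_pos"]-p).round(4), Ro.from_matrix(s["tool_rot"].T@R).as_rotvec(degrees=True).round(2))
E
```

```text
t 28.75 q [ 0.93  0.24 -0.26  2.09 -0.85  0.8  -1.27] tcp s,h,y -0.1296 0.0319 -0.0003 F d,n 0.4 -0.6 w 18.3
scene red 424 s -0.0149 pct [-0.0391  0.0099] h 0.0177 y 0.0019
scene amber 418 s -0.1132 pct [-0.136  -0.0904] h 0.0411 y 0.001
top red 364 s -0.0238 pct [-0.0481  0.0078] h 0.0197 y -0.0015
top amber 343 s -0.1198 pct [-0.1473 -0.0943] h 0.0436 y -0.0048
[0.0003 0.0007 0.    ] [0.14 0.   0.34]
```

View pics/a6.png

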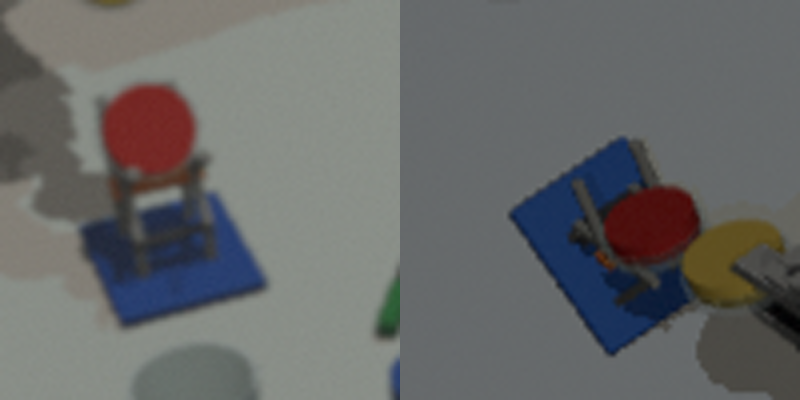

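Red hasn't moved on the pegs, and amber (top crop 735,262) is held inverted uphill of it. I'll advance, keeping the fingertip uphill of red's edge.

drive_tool:
  targets:
    - [0.012,0,0,0.013,0,0,0]
    - [0.012,0,0,0.013,0,0,0]
    - [0.012,0,0,0.013,0,0,0]
    - [0.012,0,0,0.013,0,0,0]
    - [0.012,0,0,0.013,0,0,0]
    - [0.012,0,0,0.013,0,0,0]
    - [0.012,0,0,0,0,0,0]
    - [0.012,0,0.002,0,0,0,0]
    - [0.012,0,0.001,0,0,0,0]
    - [0.012,0,0,0,0,0,0]

```text
time_s: 29.85
tcp_pos: [0.5516, -0.2142, 0.1336]
tool_rot: [[0.547, -0.66, 0.515], [-0.837, -0.434, 0.334], [0.003, -0.614, -0.79]]
ft_force: [-0.3, 0.1, -1.7]
width: 0.197
finger_force: 15.0
```

```bash
python3 - <<'E'
from h import *
report("red amber")
s=read_state(); p,R=pose(SEAT,33,-1,-.13,.032); print(Ro.from_matrix(s["tool_rot"].T@R).as_rotvec(degrees=True).round(2))
E
```

```text
t 29.85 q [ 0.89  0.35 -0.32  2.11 -0.93  0.63 -1.2 ] tcp s,h,y -0.0521 0.0285 -0.0001 F d,n 1.2 -1.2 w 18.6
scene red 197 s -0.003 pct [-0.0175  0.0106] h 0.0177 y 0.0033
scene amber 415 s -0.0355 pct [-0.0586 -0.0127] h 0.0379 y 0.0015
top red 23 s -0.017 pct [-0.0401  0.0092] h 0.0216 y -0.0247
top amber 285 s -0.043 pct [-0.071 -0.017] h 0.04 y -0.0056
[ 0.14 -0.04  0.27]
```

drive_tool:
  targets:
    - [0.012,0,0,0.002,0,0,0]
    - [0.012,0,0.0008,0,0,0,0]
    - [0.012,0,0.0005,0,0,0,0]
    - [0.012,0,0,0,0,0,0]

```text
time_s: 30.35
tcp_pos: [0.5519, -0.2135, 0.1309]
tool_rot: [[0.548, -0.66, 0.515], [-0.837, -0.434, 0.334], [0.003, -0.614, -0.79]]
ft_force: [0.7, 0.9, -1.4]
width: 0.194
finger_force: 15.0
```

drive_tool:
  targets:
    - [0.012,0,0.0005,0,0,0,0]
    - [0.012,0,0.0003,0,0,0,0]
    - [0.012,0,0,0,0,0,0]

```text
time_s: 30.65
tcp_pos: [0.5517, -0.2136, 0.1307]
tool_rot: [[0.548, -0.659, 0.515], [-0.836, -0.434, 0.335], [0.003, -0.614, -0.789]]
ft_force: [2.1, 1.6, 1.5]
width: 0.197
finger_force: 15.0
```

```bash
python3 - <<'E'
from h import *
report("red amber")
E
```

```text
t 30.65 q [ 0.89  0.36 -0.32  2.12 -0.94  0.63 -1.2 ] tcp s,h,y -0.0495 0.0271 -0.0005 F d,n 0.4 3.0 w 18.5
scene red 173 s -0.0018 pct [-0.0168  0.0106] h 0.0177 y 0.004
scene amber 413 s -0.0327 pct [-0.0561 -0.0101] h 0.0363 y 0.0007
top amber 283 s -0.0402 pct [-0.0674 -0.0135] h 0.0386 y -0.0059
```

drive_tool:
  targets:
    - [0.0195,0,0,0,0,0,0]
    - [0.021,0,0,0,0,0,0]
    - [0.024,0,0,0,0,0,0]
    - [0.028,0,0,0,0,0,0]
    - [0.032,0,0,0,0,0,0]
    - [0.032,0,0,0,0,0,0]
    - [0.032,0,0,0,0,0,0]

```text
time_s: 31.45
tcp_pos: [0.5514, -0.2138, 0.1304]
tool_rot: [[0.548, -0.66, 0.515], [-0.837, -0.434, 0.334], [0.003, -0.614, -0.79]]
ft_force: [-0.1, 0.4, 0.1]
width: 0.339
finger_force: 0.0
```

```bash
python3 - <<'E'
from h import *
report("red amber",view="a7")
E
```

```text
t 31.45 q [ 0.89  0.36 -0.32  2.12 -0.94  0.63 -1.2 ] tcp s,h,y -0.0496 0.0266 -0.0005 F d,n -0.0 0.2 w 31.9
scene amber 458 s -0.0142 pct [-0.039   0.0113] h 0.036 y 0.0024
top red 78 s -0.0407 pct [-0.0514 -0.0277] h 0.0145 y -0.0133
top amber 313 s -0.0218 pct [-0.0561  0.0059] h 0.0383 y -0.0038
```

View pics/a7.png

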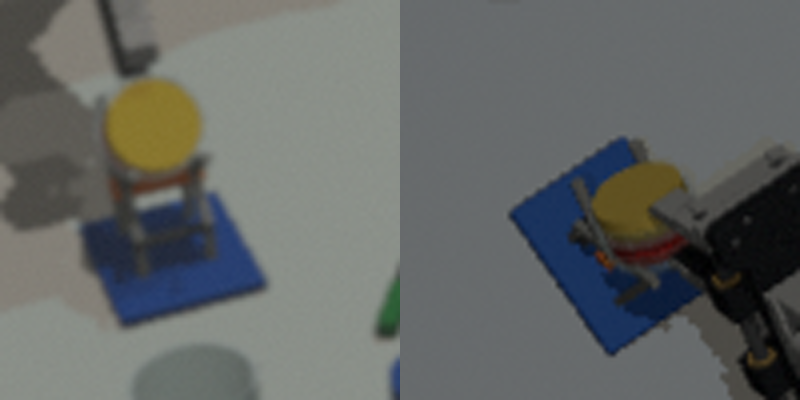

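Amber lies flat on red, against the pegs, with the discs coinciding at about (152,125) in the scene crop. I'll back off, close the fingers, and push the stack down gently.

drive_tool:
  targets:
    - [0.032,0,0,-0.008,0,0,0]
    - [0.032,0,0,-0.012,0,0,0]
    - [0.032,0,0,-0.01,0,0,0]
    - [0.0,0,0,0,0,0,0]
    - [0.0,0,0.003,0,0,0,0]
    - [0.0,0,0.003,0,0,0,0]
    - [0.0,0,0.002,0,0,0,0]
    - [0.0,0,0,0,0,0,0]
    - [0.0,0,0,0,0,0,0]
    - [0.0,0,0,0.008,0,0,0]
    - [0.0,0,0,0.008,0,0,0]
    - [0.0,0,0,0.004,0,0,0]
    - [0.0,0,0,0,0,0,0]

```text
time_s: 32.85
tcp_pos: [0.5411, -0.2198, 0.1327]
tool_rot: [[0.549, -0.66, 0.514], [-0.836, -0.434, 0.336], [0.001, -0.614, -0.79]]
ft_force: [0.0, 0.0, 0.6]
width: 0.005
finger_force: 0.0
```

```bash
python3 - <<'E'
from h import *
report("red amber")
E
```

```text
t 32.85 q [ 0.91  0.35 -0.32  2.12 -0.93  0.64 -1.19] tcp s,h,y -0.0586 0.0186 -0.0011 F d,n -0.4 0.4 w 0.5
scene amber 455 s -0.0139 pct [-0.0387  0.0111] h 0.0361 y 0.0024
top red 89 s -0.041 pct [-0.055  -0.0269] h 0.0151 y -0.009
top amber 373 s -0.0249 pct [-0.0489  0.0052] h 0.038 y -0.0019
```

drive_tool:
  targets:
    - [0.0,0.002,0,0.003,0,0,0]
    - [0.0,0,0,0.003,0,0,0]
    - [0.0,0,0,0.002,0,0,0]
    - [0.0,0,0,0.002,0,0,0]
    - [0.0,0,0,0.002,0,0,0]
    - [0.0,0,0,0,0,0,0]

```text
time_s: 33.55
tcp_pos: [0.5483, -0.2182, 0.1238]
tool_rot: [[0.548, -0.66, 0.514], [-0.837, -0.434, 0.335], [0.003, -0.614, -0.79]]
ft_force: [-0.9, -0.5, 0.6]
width: 0.002
finger_force: 0.6
```

drive_tool:
  targets:
    - [0.0,0,0,0.0015,0,0,0]
    - [0.0,0,0,0.0015,0,0,0]
    - [0.0,0,0,0.0015,0,0,0]
    - [0.0,0,0,0.0015,0,0,0]

```text
time_s: 33.95
tcp_pos: [0.5514, -0.2163, 0.1192]
tool_rot: [[0.548, -0.66, 0.515], [-0.837, -0.434, 0.334], [0.003, -0.614, -0.79]]
ft_force: [-2.1, -1.0, 2.5]
width: 0.007
finger_force: 1.7
```

```bash
python3 - <<'E'
from h import *
report("red amber")
E
```

```text
t 33.95 q [ 0.91  0.38 -0.34  2.12 -0.94  0.61 -1.17] tcp s,h,y -0.0415 0.0186 0.0015 F d,n -3.4 -0.3 w 0.7
scene amber 478 s -0.0116 pct [-0.1465  0.018 ] h 0.0363 y 0.0022
top red 60 s -0.0318 pct [-0.0419 -0.0173] h 0.0145 y -0.0177
top amber 368 s -0.0173 pct [-0.0417  0.0127] h 0.038 y -0.0018
```

drive_tool:
  targets:
    - [0.0,0,0,0.0015,0,0,0]
    - [0.0,0,0,0.0015,0,0,0]
    - [0.0,0,0,0.0015,0,0,0]
    - [0.0,0,0,0.001,0,0,0]
    - [0.0,0,0,0.001,0,0,0]

```text
time_s: 34.55
tcp_pos: [0.5548, -0.2141, 0.114]
tool_rot: [[0.548, -0.66, 0.515], [-0.837, -0.434, 0.334], [0.003, -0.614, -0.79]]
ft_force: [-2.3, -1.6, 2.1]
width: 0.007
finger_force: 1.7
```

drive_tool:
  targets:
    - [0.0,0,0,0.0015,0,0,0]
    - [0.0,0,0,0.001,0,0,0]
    - [0.0,0,0,0.001,0,0,0]
    - [0.0,0,0,0.001,0,0,0]

```text
time_s: 34.95
tcp_pos: [0.557, -0.2133, 0.1111]
tool_rot: [[0.547, -0.66, 0.515], [-0.837, -0.434, 0.334], [0.003, -0.614, -0.789]]
ft_force: [-18.8, -6.6, 26.7]
width: 0.005
finger_force: 17.4
```

```bash
python3 - <<'E'
from h import *
report("red amber")
E
```

```text
t 34.95 q [ 0.91  0.4  -0.36  2.12 -0.95  0.58 -1.16] tcp s,h,y -0.0313 0.0186 0.0021 F d,n -32.9 1.2 w 0.5
scene amber 480 s -0.002 pct [-0.1364  0.028 ] h 0.0364 y 0.0027
top red 62 s -0.0219 pct [-0.0326 -0.0089] h 0.0141 y -0.0172
top amber 375 s -0.0138 pct [-0.1465  0.0227] h 0.0381 y -0.0026
```

The force rose sharply at s = −31 mm, where I predicted the hard stop. Backing off now.

drive_tool:
  targets:
    - [0.0,0,0,-0.003,0,0,0]
    - [0.0,0,0,-0.01,0,0,0]
    - [0.0,0,0,-0.02,0,0,0]
    - [0.0,0,0,-0.03,0,0,0]
    - [0.0,0,0,-0.03,0,0,0]
    - [0.0,0,0,0,0,0,0]
    - [0.0,0,0,0,0,0,0]
    - [0.0,0,0,0,0,0,0]

```text
time_s: 35.85
tcp_pos: [0.5092, -0.243, 0.1835]
tool_rot: [[0.548, -0.66, 0.514], [-0.836, -0.434, 0.335], [0.002, -0.614, -0.79]]
ft_force: [-0.6, -0.2, -0.9]
width: 0.003
finger_force: 0.0
```

```bash
python3 - <<'E'
from h import *
report("red amber orange",view="f8")
E
```

```text
t 35.85 q [ 0.97  0.26 -0.29  2.1  -0.85  0.78 -1.24] tcp s,h,y -0.1229 0.0188 0.0009 F d,n 0.3 -1.0 w 0.2
scene amber 464 s 0.0018 pct [-0.024   0.0266] h 0.0362 y 0.0022
top red 112 s -0.0254 pct [-0.0344 -0.0097] h 0.0141 y -0.0064
top amber 364 s -0.0089 pct [-0.032   0.0204] h 0.0382 y -0.0018
```

View pics/f8.png

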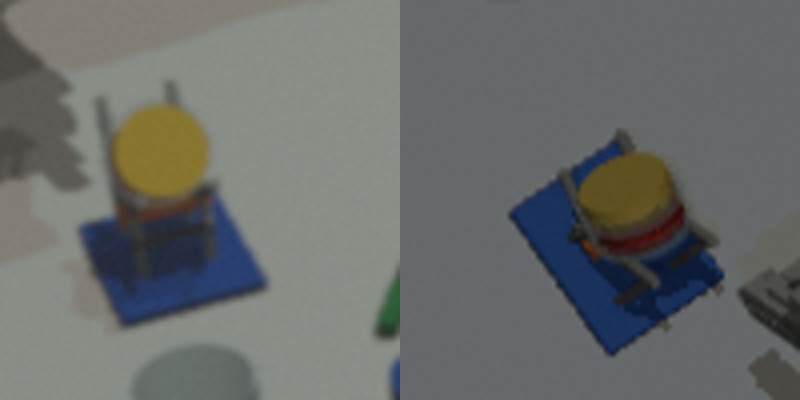

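Pushing moved the stack about 16 mm to the hard stop: contact was at s = −31.3 mm, which puts the dish axis on the seat to within 1 mm. The stack lies flat and closed, and the robot is clear of it.

```bash
python3 -c "
from rig import *
print(hand_in())"
```

```text
the job is handed in; nothing more can be done
None
```

The job is handed in: the red dish is inverted on the stacker's rails with the amber inverted on top. Both rest against the pegs, and the stop is pushed down until it would go no further. Peak push was about 33 N (wrist force, limit 40 N), the run took about 36 s, and no verdict came back.

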